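Click the check standard into the sloping photometer well

TASK

Take the square check standard with the waist near its foot from the white tile and put it foot first into the sloping well of the photometer. Press it down gently along the well until the sprung ball snaps into its waist and it is fully home and held, then let go. Do not ram it or keep forcing it once it is home, which would push the well's floor out of its setting, and leave the other glassware standing where it is.

Things in the scene. Friction and masses are not known exactly. Their poses are not given: they have to be found in the camera images.
- standard_mid (a point): centre (half-way up) of the check standard: an upright grey square block with windows, 24 x 24 x 75 tall, 80 g. z points foot to top, x and y square to its sides (four alike). From the foot up: nose 20 tall, its lowest 3 tapering from 19 to 24 wide; waist 12.5 tall, 16 x 16 wide; plain body 42.5 tall. It stands on the tile by the plain cell and the vial, 55 or more between centres, any order.
- well_mouth (a point): mouth centre of the photometer's cell well, a 26 x 26 mm square hole (no chamfer) flush in the sloping white deck, 105 above the bench. z points out along its axis, 30 degrees off vertical, leaning to the instrument's front; x up the slope, y across, square to the hole's sides. Rigid floor 54 to 72 below the mouth: floor and ball ride on a carriage set differently each day, not readable.
- detent (a joint): travel (m) of the sprung ball, radius 6 mm, in the well's +x wall, 25.5 above the floor; 0 = out (4.6 mm into the empty well or a waist), 0.0015 to 0.004 = held back. The nose meets it 24 mm short of the floor; pushing past takes about 8 to 15 N; it snaps into the waist 1 to 5 mm before the floor. The standard's top stands 26 to 46 mm proud of the deck before the ball, 3 to 21 mm proud when home.
- photometer: white bench photometer, fixed, 220 wide, 230 deep, 152 tall; origin on the bench under its case, front faces -x, z up. The well mouth is 45 mm in front of the origin, 105 up. The deck reaches 65 mm down the slope, 70 up it and 110 to each side of the mouth. The well's floor is clamped by friction and slips down if forced with some 20 N or more; that spoils its setting.
- tile: white tile, fixed, 130 x 270 x 8 thick; origin at the centre of its underside.
- plain_cell: look-alike: plain square cell, 24 x 24 x 60, no waist (mm); a bystander; origin under its middle
- vial: look-alike: round capped vial, diameter 24, 68 tall (mm); a bystander; origin under its middle
- beaker: glass beaker, 64 across, 85 tall (mm); a bystander; origin under its middle
- flask: conical glass flask, 84 across the foot, 124 tall (mm); a bystander; origin under its middle
- amber_bottle: amber bottle, 70 across, 150 tall (mm); a bystander; origin under its middle
- jar: white jar, 60 across, 80 tall (mm); a bystander; origin under its middle
- dish: shallow white dish, 80 across, 20 tall (mm); a bystander; origin under its middle
- spatula: small flat steel lab spatula lying flat, 180 long, 5 thick; a bystander
- standard: the check standard as a body; origin at the centre of its foot, 37.5 mm below standard_mid
There are look-alikes about, which are no part of the job. Leave any brown or green look-alike of the standard alone.

How it is judged:
By the outcome, as a careful person would: the job done as asked, in the order asked, and still so for the second after the job is handed in, with the robot touching nothing.
It also fails if it takes over 48 s, if anything falls off the work surface, if the arm or the gripper's body presses on something with over 40 N, if the wrist force passes 120 N, or if a joint passes its speed limit or range.

ROBOT

A 6-joint arm with a two-finger parallel gripper is mounted at the origin on the work surface. World frame = base frame: x ahead of the robot, y to its left, z up, the work surface at z = 0. Lengths are in m, angles in rad, forces in N, time in s.
With the tool pointing down it reaches from about 0.375 to 0.925 m from the base axis. Payload 5.7 kg.
Tool frame: the origin (TCP) lies midway between the tips of the shut fingers; the grasp point (between the pads) lies 19 mm behind it (manip.grip_depth is the distance from the TCP to the grasp point, in m); z points along the fingers, y is the direction in which the jaws open and shut (so a half turn about z gives the same grasp; the last joint's range is limited). The gripper opens to 85 mm and grips with 20 to 120 N. Pads are 22 mm wide; open, the fingers measure 114 mm over their backs; the gripper's body (76 mm by 85 mm) begins 54 mm behind the grasp point. The pads swing forward as they close: fully open they stand 13 mm farther back than shut.
Start: joints at [1.01, 0.359, 1.51, -0, 1.272, -0.115], TCP at [0.259, 0.541, 0.231] pointing down, gripper open.
Joint ranges: [-2.97, 2.97], [-1.01, 2.36], [0.21, 2.38], [-0.96, 4.11], [0.2, 2.71], [-2.98, 2.98]. Speed limits (rad/s): [2.39, 2.39, 3.14, 3.14, 3.14, 3.14].

INTERFACE

Orientations are given as a unit quaternion [w, x, y, z].
In Python, from station import observe, imaging, manip gives the robot as it stands.
- The arm moves only by the shell command python3 -m creep 'ROWS' [FORCE]. ROWS is JSON, a list of rows, each an object of numbers: "dx", "dy", "dz": the shift along the tool's x, y, z in mm; "spin": the turn about the tool's z in rad; "jaw": the finger opening in mm, from 0 to 85.4. A call has exactly 5 rows; each row shifts and turns the commanded pose from where the row before left it, along the tool's axes as they then stand; what a row does not reach is not made up. A row lasts 1/8 s, in which the tool goes at most 62.5 mm and 10.7 degrees, less where a joint would pass 70% of its speed; a pose out of reach is approached as far as the arm can. A call is refused whole if a number of a shift passes 62.5 or a number of a turn 0.188, either way. A call with a gripper value outside its range is refused whole. The fingers move at their own pace and stop on an object; FORCE is the grip in N (left out, the last holds). Time passes only in rows, so rows that do not move let the fingers close, or fill a call up. It gives the time, the measured TCP pose, the force and the opening at its end, in the units of the state.
- observe(): the state, without advancing time (a new reading comes with each control period).
- imaging.get_image(name): name is "side" or "top" or "wrist"; returns (picture, depth): 420x560x3 uint8, blue, green, red; 420x560 float32, m along the optical axis (not along the pixel's ray), 0 where there is no reading.
- imaging.camera_info(name): a dict with "K" (3x3 intrinsics, pixels), "extrinsics" (4x4, takes a point from camera to world coordinates). Camera axes: x right, y down, z forward; pixel columns grow to the right and rows downward; lengths in m; the calibration is good to about 2 mm. A picture is of the moment at which its call begins: read the wrist's pose just before it. camera_info takes no time and is no camera call; for the wrist camera it gives the pose at the moment of the call.
- manip.job_done(): hands the job in, once; it reports no verdict.
The state is a dict: "time": time; "qpos": joint angles; "qvel": joint speeds; "joint_torque": joint torques, N m; "tcp_pos": TCP position; "tool_rot": TCP orientation; "wrist_force": force on the tool from outside, world axes, zero at the start; "ft_torque": the same for the moment, N m; "opening": finger opening in m.
Only numpy, scipy, OpenCV 4.12 (cv2) and the standard library are available. Lean on these libraries where they do the work, as an engineer would, in place of code of your own. Each camera call takes 0.05 s, during which the arm holds its last target.

## Working session

There is one attempt and no reset: what is moved stays moved. The work goes in short steps, Python scripts to look and compute and a shell command to move; the robot and the scene stay as the last step left them, time stands still between calls to the robot, and variables do not carry over. Pictures are saved under pics/ and viewed, and the job is handed in when it is done.

```bash
ls; mkdir -p pics; python3 - <<'E'
from station import observe, imaging, manip
import cv2,json
s=observe();print(s)
for n in("side","top","wrist"):
    i=imaging.camera_info(n);print(n,i)
    p,d=imaging.get_image(n);cv2.imwrite(f"pics/{n}0.png",p)
    import numpy as np
    np.savez(f"{n}0.npz",p=p,d=d,K=i["K"],T=i["extrinsics"])
print(manip.grip_depth)
E
```

```text
pics
{'time': 0.0, 'qpos': array([ 1.00989188e+00,  3.59512209e-01,  1.51149242e+00,  1.21582758e-06,
        1.27246424e+00, -1.15106824e-01]), 'qvel': array([ 0.00055642, -0.00104779, -0.00012436,  0.0017975 , -0.00015378,
        0.00088505]), 'joint_torque': array([-3.31192759e-04, -5.27608895e+01, -2.78626424e+01, -2.78037305e-04,
        1.31219279e-02, -1.97036013e-05]), 'tcp_pos': array([0.25834085, 0.54075684, 0.23042646]), 'tool_rot': array([-3.11630393e-04,  2.21057721e-01,  9.75260275e-01, -8.84834978e-04]), 'wrist_force': array([0.68637332, 0.87098805, 0.51528912]), 'ft_torque': array([ 0.01413724, -0.01186264,  0.03563742]), 'opening': 0.08524004831910686}
side {'K': array([[445.4531152 ,   0.        , 281.90677899],
       [  0.        , 445.4531152 , 199.36560393],
       [  0.        ,   0.        ,   1.        ]]), 'extrinsics': array([[ 0.79511235, -0.30532654,  0.52399623, -0.19809932],
       [-0.60598867, -0.43412634,  0.66656736, -0.87849958],
       [ 0.02395986, -0.84753172, -0.53020364,  0.80714523],
       [ 0.        ,  0.        ,  0.        ,  1.        
[... 163 characters left out ...]
  ]]), 'extrinsics': array([[ 0.06120043, -0.9780453 ,  0.19920314,  0.26776833],
       [-0.99811144, -0.06102774,  0.00701273,  0.00834045],
       [ 0.00529815, -0.19925611, -0.97993313,  1.2811714 ],
       [ 0.        ,  0.        ,  0.        ,  1.        ]])}
wrist {'K': array([[341.42839352,   0.        , 275.59968558],
       [  0.        , 341.42839352, 207.68293794],
       [  0.        ,   0.        ,   1.        ]]), 'extrinsics': array([[ 0.43151186,  0.86485281,  0.25656797,  0.19211214],
       [ 0.90210663, -0.41335601, -0.12385648,  0.57318792],
       [-0.00106371,  0.28489721, -0.95855748,  0.37254133],
       [ 0.        ,  0.        ,  0.        ,  1.        ]])}
0.0187
```

View pics/top0.png

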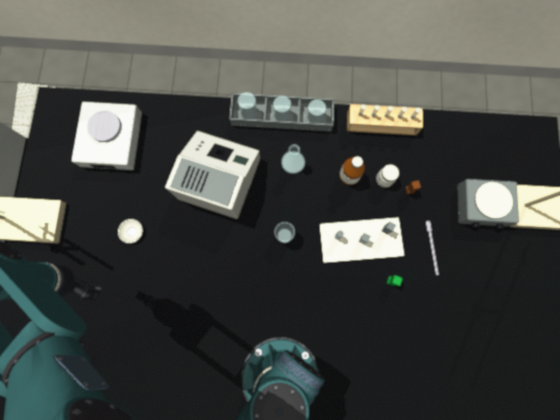

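View pics/side0.png

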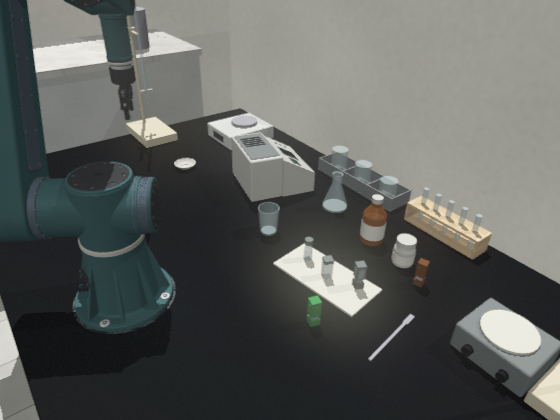

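View pics/wrist0.png

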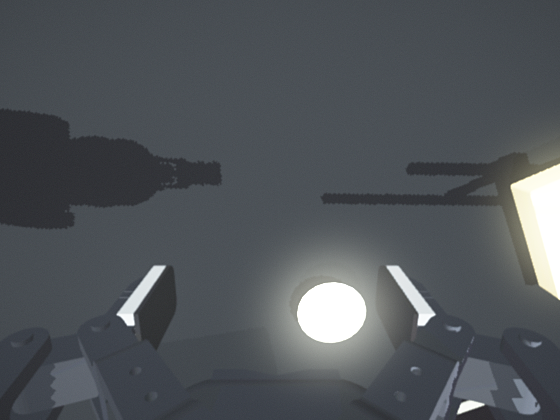

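```bash
python3 - <<'E'
import cv2,numpy as np
s=cv2.imread("pics/side0.png");t=cv2.imread("pics/top0.png")
a=cv2.resize(s[225:305,280:390],None,fx=7,fy=7,interpolation=cv2.INTER_CUBIC)
cv2.imwrite("pics/c1.png",a)
b=cv2.resize(s[125:205,220:320],None,fx=4,fy=4,interpolation=cv2.INTER_CUBIC)
c=cv2.resize(t[125:225,160:265],None,fx=3.2,fy=3.2,interpolation=cv2.INTER_CUBIC)
b=b[:320,:400];c=c[:320,:]
cv2.imwrite("pics/c2.png",np.hstack([b,c]))
E
```

```text
(no output)
```

View pics/c1.png

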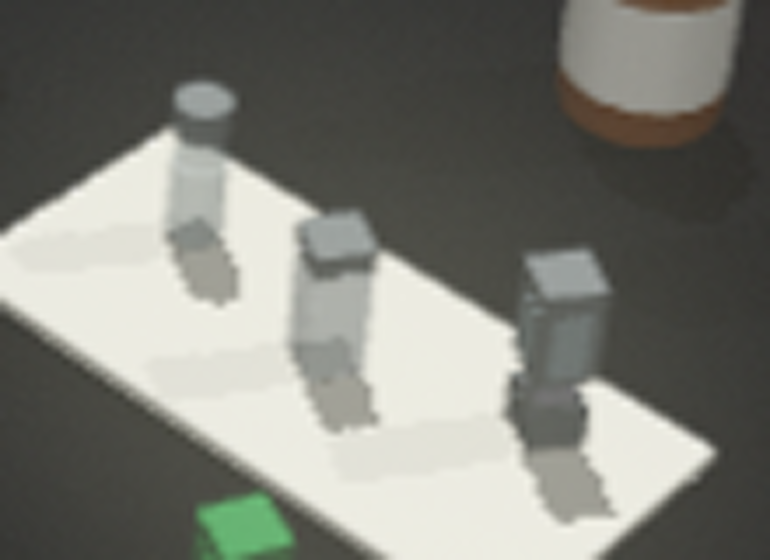

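View pics/c2.png

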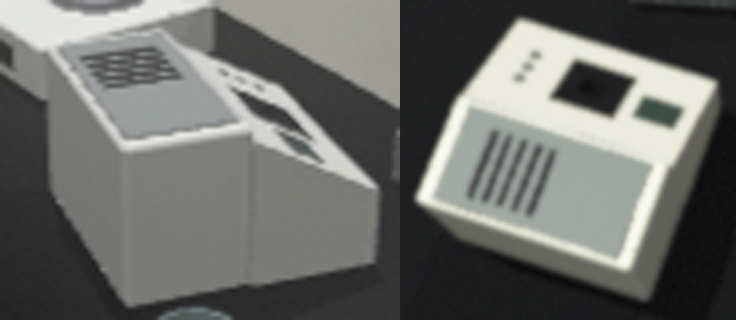

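The three pieces on the tile in the side view: (308,248) is the round capped vial, (327,266) is the plain cell and (360,274) is a grey square block with windows and a waist near its foot. The third is the standard. It is at about (390,229) in the top view, and the green and brown blocks are off the tile. The photometer's white deck slopes away from the robot, with the well at about (224,155) in the top view. Next I'll measure both.

```bash
cat > h.py <<'E'
import numpy as np,cv2
def cloud(n):
    f=np.load(n+".npz");K,T,d=f["K"],f["T"],f["d"]
    v,u=np.mgrid[:420,:560]
    P=np.stack([(u-K[0,2])/K[0,0]*d,(v-K[1,2])/K[1,1]*d,d],-1)@T[:3,:3].T+T[:3,3]
    P[d==0]=np.nan
    return f["p"],P
def proj(n,X):
    f=np.load(n+".npz");T=np.linalg.inv(f["T"]);c=T[:3,:3]@np.array(X)+T[:3,3];q=f["K"]@c;return q[:2]/q[2]
E
python3 - <<'E'
from h import *
for n in("side0","top0"):
    p,P=cloud(n)
    x,y,z=P[...,0],P[...,1],P[...,2]
    print(n,"bench z",np.nanmedian(z[300:330,100:250]))
    # standard region top face
    r=(slice(245,300),slice(335,385)) if n=="side0" else (slice(205,250),slice(365,415))
    m=np.zeros(z.shape,bool);m[r]=True
    m1=m&(z>0.074)&(z<.095)
    print("std top",m1.sum(),np.nanmean(P[m1],0),np.nanmin(P[m1],0),np.nanmax(P[m1],0))
    if m1.sum()>4: print(cv2.minAreaRect(np.float32(P[m1][:,:2]*1000)))
    # tile
    m2=(z>.003)&(z<.012)&(p.min(-1)>150)&(x>.3)
    print("tile",m2.sum(),cv2.minAreaRect(np.float32(P[m2][:,:2]*1000)))
    # deck plane
    r=(slice(130,210),slice(220,325)) if n=="side0" else (slice(125,225),slice(160,265))
    m=np.zeros(z.shape,bool);m[r]=True
    m3=m&(z>.05)
    q=P[m3]; 
    N=np.cross(P[1:-1,2:]-P[1:-1,:-2],P[2:,1:-1]-P[:-2,1:-1]);N/=np.linalg.norm(N,axis=-1,keepdims=True)
    N*=np.sign(N[...,2:]);
    N=np.pad(N,((1,1),(1,1),(0,0)))
    mm=m3&(N[...,2]>.8)&(N[...,2]<.92)
    print("slope pts",mm.sum(),np.nanmedian(N[mm],0),np.nanmean(P[mm],0))
    print("max z",np.nanmax(q[:,2]),np.nanpercentile(q,[1,99],axis=0))
E
```

```text
side0 bench z 0.0030003054070301127
std top 105 [ 0.48894992 -0.32671447  0.08262094] [ 0.47579506 -0.3404947   0.07421098] [ 0.50550911 -0.30860416  0.08792307]
((491.0500183105469, -325.89288330078125), (26.358964920043945, 26.18825912475586), 59.22757339477539)
tile 2769 ((800.041015625, 399.4019775390625), (2007.8682861328125, 924.3696899414062), 61.97527313232422)
slope pts 467 [ 0.37726926 -0.14890922  0.8687599 ] [0.63397512 0.24525977 0.11906136]
max z 0.16206787945846013 [[0.4555468  0.02688628 0.05129787]
 [0.76773554 0.60806626 0.15982546]]
top0 bench z -0.0006727250546144647
std top 64 [ 0.48909913 -0.32160503  0.08163444] [ 0.47366756 -0.33660743  0.07403024] [ 0.50289308 -0.3077209   0.08746955]
((489.6445007324219, -322.1931457519531), (23.674633026123047, 25.792369842529297), 63.25562286376953)
tile 2827 ((653.4765014648438, -0.36212158203125), (1822.8626708984375, 556.8016357421875), 87.49633026123047)
slope pts 1425 [0.31174652 0.00631105 0.86048538] [0.62539029 0.25523343 0.13364584]
max z 0.16100151443544042 [[0.50230082 0.13312683 0.05772176]
 [0.75781691 0.37733436 0.15820275]]
```

```bash
python3 - <<'E'
from h import *
for n,pts,r in(("top0",None,(slice(125,225),slice(160,265))),("side0",None,(slice(130,200),slice(225,320)))):
    p,P=cloud(n);z=P[...,2]
    m=np.zeros(z.shape,bool);m[r]=True
    # deck white/black points: RANSAC-ish plane with normal ~30deg
    q=P[m&(z>.05)];best=0
    rng=np.random.default_rng(0)
    for _ in range(3000):
        a=q[rng.choice(len(q),3,False)];nn=np.cross(a[1]-a[0],a[2]-a[0])
        if np.linalg.norm(nn)<1e-6: continue
        nn/=np.linalg.norm(nn);nn*=np.sign(nn[2])
        if not .84<nn[2]<.89: continue
        c=(abs((q-a[0])@nn)<.002).sum()
        if c>best:best,bn,ba=c,nn,a[0]
    inl=q[abs((q-ba)@bn)<.003];c0=inl.mean(0);bn=np.linalg.svd(inl-c0)[2][2];bn*=np.sign(bn[2])
    print(n,best,bn,np.degrees(np.arctan2(bn[1],bn[0])),np.degrees(np.arccos(bn[2])),c0)
    f=np.load(n+".npz");K,T=f["K"],f["T"]
    def ray(u,v):
        d=T[:3,:3]@np.array([(u-K[0,2])/K[0,0],(v-K[1,2])/K[1,1],1]);o=T[:3,3]
        return o+d*((c0-o)@bn/(d@bn))
    g=p.max(-1)
    mm=m&(g<60)&(np.abs((P-c0)@bn)<.012); 
    k=cv2.connectedComponentsWithStats(mm.astype(np.uint8))
    for i in range(1,k[0]):
        if k[2][i][4]>60: print(k[2][i],k[3][i],ray(*k[3][i]))
    # case outline corners in plan
    m4=m&(z>.03);
    h=cv2.minAreaRect(np.float32(P[m4&(z>.14)][:,:2]*1000));print("case top",h)
    if n=="top0": print(ray(220.5,152.5))
E
```

```text
top0 1574 [ 0.48697972 -0.12934657  0.86378251] -14.874867338312722 30.25602700849185 [0.6806957  0.24362824 0.11231314]
[245 125  20   7  63] [256.3015873  127.42857143] [0.82933701 0.13799836 0.01269528]
[209 145  23  15 192] [220.01041667 151.90625   ] [0.69703667 0.24021664 0.10258963]
case top ((582.2468872070312, 270.9830322265625), (221.41024780273438, 119.6864242553711), 75.22140502929688)
[0.69474552 0.23823938 0.10358524]
side0 497 [ 0.48668541 -0.13185168  0.86356959] -15.158570661689929 30.280229234415895 [0.68009792 0.22939772 0.11567702]
[303 147  17  19 133] [312.06015038 154.7518797 ] [0.8980669  0.32690221 0.00772256]
case top ((580.4400634765625, 264.0657958984375), (221.8648223876953, 118.76971435546875), 75.78831481933594)
```

```bash
python3 -m creep '[{"dx":-40,"dy":-4,"jaw":60},{"dx":-62,"dy":-6},{"dx":-62,"dy":-6},{"dx":-62,"dy":-6},{"dx":-62,"dy":-6}]' 20; python3 -m creep '[{"dx":-62,"dy":-6},{"dx":-62,"dy":-6},{"dx":-62,"dy":-6},{"dx":-62,"dy":-6},{"dx":-62,"dy":-6}]'; python3 -m creep '[{"dx":-20,"dy":-6},{"spin":-0.183},{},{},{}]'
cat > snap.py <<'E'
import sys,cv2,numpy as np
from station import observe, imaging
for a in sys.argv[1:]:
    n=a.rstrip("0123456789");i=imaging.camera_info(n);s=observe()
    p,d=imaging.get_image(n);cv2.imwrite(f"pics/{a}.png",p)
    np.savez(a+".npz",p=p,d=d,K=i["K"],T=i["extrinsics"])
    print(a,s["time"],s["tcp_pos"].round(4),s["tool_rot"].round(4),s["wrist_force"].round(2),round(s["opening"],4))
E
python3 snap.py wrist1
```

```text
wrist1 0.15 [0.2584 0.5409 0.2306] [-3.000e-04  2.210e-01  9.753e-01 -7.000e-04] [-0.49  0.89  0.35] 0.0858invalid input
invalid input
invalid input
```

View pics/wrist1.png

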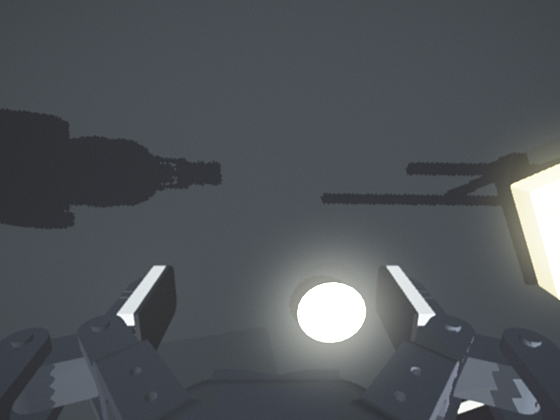

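```bash
python3 -m creep '[{"dx":-40,"dy":-4,"dz":0,"spin":0,"jaw":60},{"dx":-62,"dy":-6,"dz":0,"spin":0,"jaw":60},{"dx":-62,"dy":-6,"dz":0,"spin":0,"jaw":60},{"dx":-62,"dy":-6,"dz":0,"spin":0,"jaw":60},{"dx":-62,"dy":-6,"dz":0,"spin":0,"jaw":60}]' 20
```

```text
time: 0.82
tcp_pos: [0.508, 0.3907, 0.2312]
tool_rot: [-0.0, 0.221, 0.975, 0.0]
wrist_force: [0.7, 1.0, -0.5]
opening: 0.0602
```

```bash
python3 -m creep '[{"dx":-62,"dy":-6,"dz":0,"spin":0,"jaw":60},{"dx":-62,"dy":-6,"dz":0,"spin":0,"jaw":60},{"dx":-62,"dy":-6,"dz":0,"spin":0,"jaw":60},{"dx":-62,"dy":-6,"dz":0,"spin":0,"jaw":60},{"dx":-62,"dy":-6,"dz":0,"spin":0,"jaw":60}]'; python3 -m creep '[{"dx":-15,"dy":-6,"dz":0,"spin":-0.09,"jaw":60},{"dx":0,"dy":0,"dz":0,"spin":-0.093,"jaw":60},{"dx":0,"dy":0,"dz":0,"spin":0,"jaw":60},{"dx":0,"dy":0,"dz":0,"spin":0,"jaw":60},{"dx":0,"dy":0,"dz":0,"spin":0,"jaw":60}]'; python3 snap.py wrist2
```

```text
time: 1.45
tcp_pos: [0.7747, 0.2299, 0.2309]
tool_rot: [-0.0, 0.221, 0.975, -0.0]
wrist_force: [1.2, 0.0, 1.0]
opening: 0.0601
time: 2.08
tcp_pos: [0.7839, 0.2197, 0.2314]
tool_rot: [-0.0, 0.131, 0.991, -0.0]
wrist_force: [0.3, 0.7, 0.9]
opening: 0.0599
wrist2 2.075 [0.7839 0.2197 0.2314] [-0.      0.1312  0.9914 -0.    ] [0.29 0.67 0.9 ] 0.0599
```

View pics/wrist2.png

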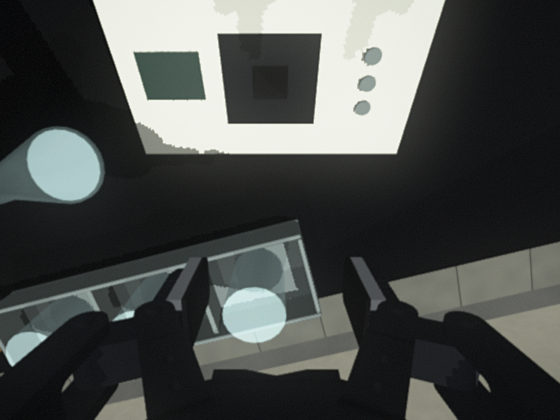

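The wrist view shows the white deck, its black collar at (219-321, 34-123) and the darker 26 mm hole in its middle at about (252-288, 65-99).

```bash
python3 - <<'E'
from h import *
p,P=cloud("wrist2");z=P[...,2]
f=np.load("wrist2.npz");K,T=f["K"],f["T"]
m=np.zeros(z.shape,bool);m[5:150,130:410]=True;m[60:105,245:295]=False
q=P[m&(z>.04)];q=q[np.isfinite(q[:,0])]
c0=np.median(q,0)
w=np.ones(len(q),bool)
for _ in range(8):
    c0=q[w].mean(0);n=np.linalg.svd(q[w]-c0,full_matrices=False)[2][2];n*=np.sign(n[2]);r=(q-c0)@n;w=abs(r)<max(.002,.5*np.std(r[w])*3)
print(n,np.degrees(np.arctan2(n[1],n[0])),np.degrees(np.arccos(n[2])),w.sum(),len(q))
def ray(u,v):
    d=T[:3,:3]@np.array([(u-K[0,2])/K[0,0],(v-K[1,2])/K[1,1],1]);o=T[:3,3]
    return o+d*((c0-o)@n/(d@n))
g=p.max(-1).astype(int)
print(g[82,212:330:3]);print(g[28:130:3,270])
c=cv2.resize(p[20:140,200:340],None,fx=5,fy=5,interpolation=cv2.INTER_CUBIC);cv2.imwrite("pics/c3.png",cv2.convertScaleAbs(c,alpha=2.5))
thr=(g<47).astype(np.uint8);thr[:55]=0;thr[110:]=0;thr[:,:235]=0;thr[:,300:]=0
k=cv2.connectedComponentsWithStats(thr);i=1+np.argmax(k[2][1:,4]);print(k[2][i],k[3][i])
for uv in ((252,65),(288,65),(252,99),(288,99),(270,82)): print(uv,ray(*uv))
# collar corners
for uv in ((219,34),(321,34),(228,123),(313.5,123)): print(uv,ray(*uv))
for uv in ((147,154),(397,154)): print("front edge",ray(*uv))
E
```

```text
[ 0.48364916 -0.12952427  0.86562518] -14.992358720734432 30.045830483673676 37216 37649
[242 242 242 246  55  56  54  53  55  53  54  51  52  50  37  41  41  38
  38  38  38  36  36  38  36  41  52  51  54  54  54  55  56  59  58 176
 242 242 241 242]
[241 244  69  59  59  56  58  54  55  52  51  54  52  37  38  35  37  36
  35  40  38  43  40  43  53  53  52  51  54  56  54  51 236 241]
[ 252   65   37   35 1178] [269.69524618  81.7385399 ]
(252, 65) [0.68143738 0.23069299 0.11105378]
(288, 65) [0.68811984 0.25547566 0.11102836]
(252, 99) [0.70315637 0.22346685 0.09783752]
(288, 99) [0.71036904 0.25020168 0.09780795]
(270, 82) [0.69535366 0.24007677 0.10468247]
(219, 34) [0.65848831 0.2151252  0.12154666]
(321, 34) [0.67623261 0.28095973 0.12148329]
(228, 123) [0.71557756 0.19877271 0.08720245]
(313.5, 123) [0.73372411 0.26600684 0.08712376]
front edge [0.72247942 0.11971496 0.0715167 ]
front edge [0.77994398 0.33249014 0.07124737]
```

View pics/c3.png

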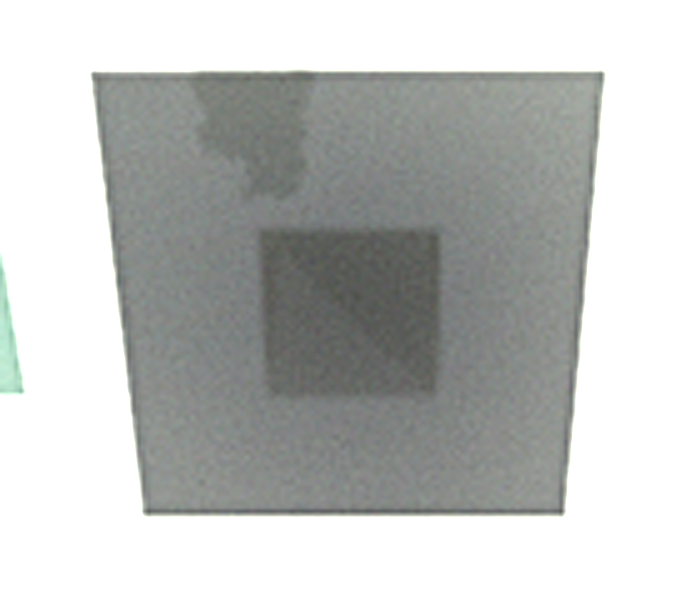

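The hole and its collar agree: the mouth is at (0.6955, 0.240, 0.1046), the axis is tilted 30.0° and leans toward azimuth -15°, and the jaws are already square to it. Next I'll go and look at the standard.

```bash
python3 -m creep '[{"dx":14,"dy":-45,"dz":0,"spin":0,"jaw":60},{"dx":19,"dy":-59,"dz":0,"spin":0,"jaw":60},{"dx":19,"dy":-59,"dz":0,"spin":0,"jaw":60},{"dx":19,"dy":-59,"dz":0,"spin":0,"jaw":60},{"dx":19,"dy":-59,"dz":0,"spin":0,"jaw":60}]'; python3 -m creep '[{"dx":19,"dy":-59,"dz":0,"spin":0,"jaw":45},{"dx":19,"dy":-59,"dz":0,"spin":0,"jaw":45},{"dx":19,"dy":-59,"dz":0,"spin":0,"jaw":45},{"dx":19,"dy":-59,"dz":0,"spin":0.1,"jaw":45},{"dx":19,"dy":-59,"dz":10,"spin":0.14,"jaw":45}]'; python3 -m creep '[{"dx":0,"dy":-23,"dz":10,"spin":0,"jaw":45},{"dx":0,"dy":0,"dz":10,"spin":0,"jaw":45},{"dx":0,"dy":0,"dz":0,"spin":0,"jaw":45},{"dx":0,"dy":0,"dz":0,"spin":0,"jaw":45},{"dx":0,"dy":0,"dz":0,"spin":0,"jaw":45}]'; python3 snap.py wrist3
```

```text
time: 2.75
tcp_pos: [0.6231, -0.03, 0.2318]
tool_rot: [0.001, 0.131, 0.991, -0.0]
wrist_force: [0.8, -1.2, -0.1]
opening: 0.0597
time: 3.38
tcp_pos: [0.4508, -0.2872, 0.2226]
tool_rot: [0.002, 0.251, 0.968, -0.001]
wrist_force: [0.6, -0.7, 0.7]
opening: 0.0446
time: 4.0
tcp_pos: [0.4408, -0.3045, 0.2018]
tool_rot: [0.0, 0.248, 0.969, -0.0]
wrist_force: [-0.1, -0.0, -0.2]
opening: 0.0456
wrist3 4.0 [ 0.4408 -0.3045  0.2018] [ 3.000e-04  2.480e-01  9.688e-01 -2.000e-04] [-0.11 -0.03 -0.2 ] 0.0456
```

View pics/wrist3.png

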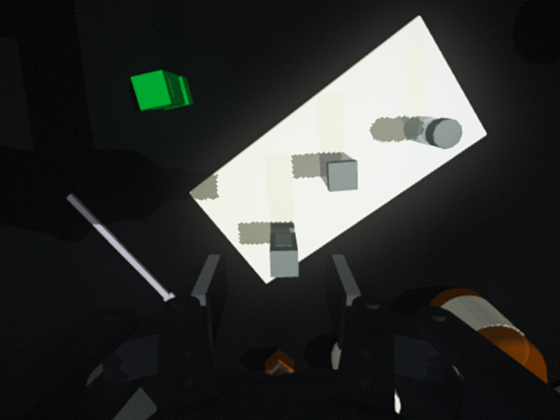

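The wrist view shows the windowed, waisted standard with its top at about (285,262), the plain cell at (342,175) and the vial at (443,133).

```bash
python3 - <<'E'
from h import *
p,P=cloud("wrist3");z=P[...,2]
c=cv2.resize(p[205:295,240:330],None,fx=6,fy=6,interpolation=cv2.INTER_CUBIC);cv2.imwrite("pics/c4.png",c)
m=np.zeros(z.shape,bool);m[235:285,262:308]=True
mm=m&(z>.078)&(z<.09)
q=P[mm];print(mm.sum(),q.mean(0),np.median(q[:,2]),cv2.minAreaRect(np.float32(q[:,:2]*1000)))
f=np.load("wrist3.npz");K,T=f["K"],f["T"]
v,u=np.nonzero(mm);r=cv2.minAreaRect(np.float32(np.c_[u,v]));print(r)
def ray(u,v,h):
    d=T[:3,:3]@np.array([(u-K[0,2])/K[0,0],(v-K[1,2])/K[1,1],1]);o=T[:3,3];return o+d*(h-o[2])/d[2]
b=np.array([ray(a,c,.083)[:2] for a,c in cv2.boxPoints(r)]);print(b.mean(0),np.linalg.norm(np.diff(b,axis=0),axis=1),np.degrees(np.arctan2(*(np.diff(b,axis=0).T[::-1]))))
S=b.mean(0);t=np.array([.4408,-.3045]);a=2*np.arctan2(.9688,.2480)
X=np.array([np.cos(a),np.sin(a)]);Y=np.array([np.cos(a-np.pi/2),np.sin(a-np.pi/2)])
for S in(b.mean(0),q.mean(0)[:2]): print("dx,dy",(S-t)@X*1000,(S-t)@Y*1000,"toolY az",np.degrees(np.arctan2(Y[1],Y[0])))
E
```

```text
797 [ 0.48976969 -0.32342276  0.08211884] 0.08222812586230743 ((490.64990234375, -323.83038330078125), (23.79609489440918, 25.18120002746582), 63.63856506347656)
((283.39935302734375, 262.2815246582031), (28.498981475830078, 28.239898681640625), 87.87889862060547)
[ 0.48946539 -0.32332269] [0.02332494 0.02613135 0.02394232] [  63.54393169  -25.75446635 -116.39777534]
dx,dy -51.7236884488939 6.8755828721403 toolY az 61.28274780563667
dx,dy -52.03864408938186 6.9340411988926745 toolY az 61.28274780563667
```

View pics/c4.png

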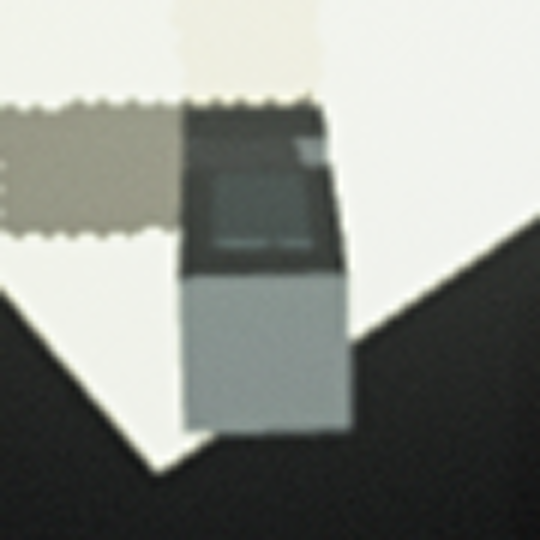

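```bash
python3 -m creep '[{"dx":-30,"dy":4,"dz":10,"spin":-0.04,"jaw":48},{"dx":-22,"dy":3,"dz":40,"spin":0,"jaw":48},{"dx":0,"dy":0,"dz":50,"spin":0,"jaw":48},{"dx":0,"dy":0,"dz":36,"spin":0,"jaw":48},{"dx":0,"dy":0,"dz":0,"spin":0,"jaw":48}]' 20;python3 snap.py wrist4
```

```text
time: 4.68
tcp_pos: [0.4876, -0.3214, 0.063]
tool_rot: [-0.003, 0.229, 0.973, 0.001]
wrist_force: [-0.6, 0.0, -0.1]
opening: 0.0479
wrist4 4.675 [ 0.4876 -0.3214  0.063 ] [-0.0027  0.2291  0.9734  0.0013] [-0.58  0.05 -0.09] 0.0479
```

View pics/wrist4.png

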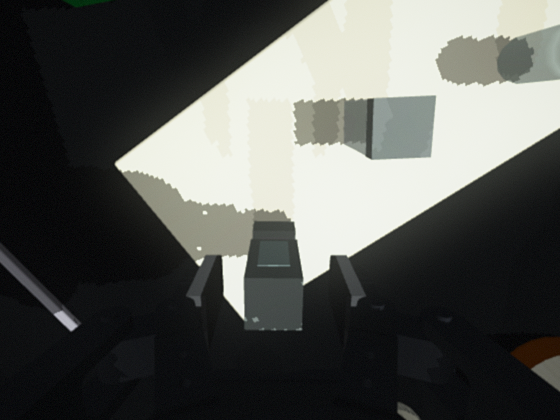

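```bash
python3 -m creep '[{"dx":-1,"dy":0,"dz":0,"spin":0,"jaw":40},{"dx":0,"dy":0,"dz":0,"spin":0,"jaw":15},{"dx":0,"dy":0,"dz":0,"spin":0,"jaw":15},{"dx":0,"dy":0,"dz":0,"spin":0,"jaw":15},{"dx":0,"dy":0,"dz":0,"spin":0,"jaw":15}]' 30
```

```text
time: 5.35
tcp_pos: [0.4914, -0.3248, 0.0675]
tool_rot: [0.002, 0.229, 0.973, -0.001]
wrist_force: [-0.1, 0.6, 6.5]
opening: 0.023
```

```bash
python3 - <<'E'
from h import *
M=np.array([.6955,.24]);f=np.array([.9659,-.2588]);g=np.array([.2588,.9659])
for n in("top0","side0"):
    p,P=cloud(n);q=P.reshape(-1,3);q=q[np.isfinite(q[:,0])]
    a=(q[:,:2]-M)@f*1e3;b=(q[:,:2]-M)@g*1e3
    k=(abs(b)<60)&(a>-230)&(a<90)
    for lo in range(-200,80,10):
        s=k&(a>=lo)&(a<lo+10);
        if s.sum(): print(n,lo,s.sum(),np.percentile(q[s,2]*1e3,[10,50,90]).round(1))
E
```

```text
top0 -200 99 [-4.9 -0.7  2.6]
top0 -190 103 [-4.1 -0.9  2.4]
top0 -180 365 [  2.9  98.5 150.5]
top0 -170 127 [150.8 153.2 156.1]
top0 -160 130 [151.4 154.  156.7]
top0 -150 126 [151.6 154.  156.7]
top0 -140 124 [151.5 153.9 157.3]
top0 -130 125 [151.3 154.  157.2]
top0 -120 120 [151. 154. 157.]
top0 -110 126 [151.3 153.9 156.7]
top0 -100 124 [151.  153.6 156.3]
top0 -90 118 [151.  153.9 156.3]
top0 -80 121 [150.7 153.6 156.6]
top0 -70 73 [146.2 150.3 153.2]
top0 -60 93 [132.2 135.5 138.9]
top0 -50 99 [126.4 129.5 133.1]
top0 -40 96 [120.3 123.7 126.6]
top0 -30 93 [114.3 117.4 121.1]
top0 -20 86 [109.  112.7 115.3]
top0 -10 83 [ 98.2 106.1 108.6]
top0 0 100 [ 87.8  99.6 103.4]
top0 10 86 [91.2 94.5 98.1]
top0 20 84 [85.1 88.4 92.4]
top0 30 87 [79.9 82.7 86.2]
top0 40 84 [73.7 77.1 80.7]
top0 50 35 [70.5 72.7 74.6]
top0 70 3 [0.6 1.7 4.6]
side0 -200 50 [0.3 2.7 4.3]
side0 -190 53 [0.5 1.9 4.2]
side0 -180 439 [  9.3  80.4 143.7]
side0 -170 61 [152.4 155.8 158.2]
side0 -160 43 [155.5 157.1 159.6]
side0 -150 50 [155.8 157.1 158.8]
side0 -140 48 [155.8 157.4 159.9]
side0 -130 46 [155.6 157.4 159.5]
side0 -120 42 [155.8 157.8 159.4]
side0 -110 43 [155.6 157.4 159.6]
side0 -100 44 [155.6 157.6 159. ]
side0 -90 45 [155.7 157.2 159.6]
side0 -80 42 [154.9 156.4 158. ]
side0 -70 23 [153.8 155.3 157.9]
side0 -60 1 [150.2 150.2 150.2]
side0 -50 20 [131.5 133.8 136.7]
side0 -40 23 [126.1 128.4 130.3]
side0 -30 21 [120.8 123.3 124.5]
side0 -20 24 [114.7 117.3 119.8]
side0 -10 19 [109.3 111.4 114. ]
side0 0 20 [101.7 105.4 107.5]
side0 10 22 [ 96.6  98.9 102.6]
side0 20 21 [91.5 93.5 96.2]
side0 30 23 [85.8 87.9 91. ]
side0 40 23 [79.9 81.9 84.2]
side0 50 14 [74.5 76.  78.7]
```

```bash
python3 -m creep '[{"dx":0,"dy":0,"dz":-20,"spin":0,"jaw":15},{"dx":0,"dy":0,"dz":-50,"spin":0,"jaw":15},{"dx":0,"dy":0,"dz":-55,"spin":0,"jaw":15},{"dx":0,"dy":0,"dz":-15,"spin":0,"jaw":15},{"dx":0,"dy":0,"dz":0,"spin":0,"jaw":15}]'; python3 snap.py wrist5
```

```text
time: 5.98
tcp_pos: [0.4906, -0.3242, 0.2068]
tool_rot: [0.001, 0.229, 0.973, -0.001]
wrist_force: [-0.7, 0.5, -1.4]
opening: 0.0232
wrist5 5.975 [ 0.4906 -0.3242  0.2068] [ 1.300e-03  2.293e-01  9.733e-01 -7.000e-04] [-0.66  0.48 -1.4 ] 0.0232
```

View pics/wrist5.png

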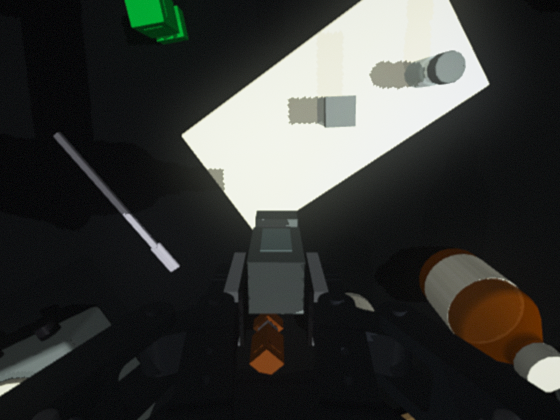

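```bash
python3 -m creep '[{"dx":20,"dy":31,"dz":0,"spin":0,"jaw":15},{"dx":32,"dy":50,"dz":0,"spin":0,"jaw":15},{"dx":32,"dy":50,"dz":0,"spin":0,"jaw":15},{"dx":32,"dy":50,"dz":0,"spin":0,"jaw":15},{"dx":32,"dy":50,"dz":0,"spin":0,"jaw":15}]'; python3 -m creep '[{"dx":32,"dy":50,"dz":0,"spin":0,"jaw":15},{"dx":32,"dy":50,"dz":0,"spin":0,"jaw":15},{"dx":32,"dy":50,"dz":0,"spin":0,"jaw":15},{"dx":13,"dy":20,"dz":0,"spin":-0.1,"jaw":15},{"dx":0,"dy":0,"dz":0,"spin":-0.1,"jaw":15}]'
```

```text
time: 6.65
tcp_pos: [0.4588, -0.0489, 0.2033]
tool_rot: [-0.002, 0.23, 0.973, 0.0]
wrist_force: [0.8, 0.4, -0.8]
opening: 0.0233
time: 7.28
tcp_pos: [0.437, 0.1515, 0.2032]
tool_rot: [-0.002, 0.128, 0.992, -0.001]
wrist_force: [0.4, 0.5, -0.4]
opening: 0.0232
```

```bash
python3 -m creep '[{"dx":0,"dy":52,"dz":0,"spin":0,"jaw":15},{"dx":-6,"dy":58,"dz":0,"spin":0,"jaw":15},{"dx":-16,"dy":42,"dz":0,"spin":0,"jaw":15},{"dx":0,"dy":0,"dz":6,"spin":0,"jaw":15},{"dx":0,"dy":0,"dz":0,"spin":0,"jaw":15}]'; python3 snap.py wrist6 side6
```

```text
time: 7.9
tcp_pos: [0.4976, 0.2898, 0.1966]
tool_rot: [-0.003, 0.131, 0.991, -0.002]
wrist_force: [0.0, -0.3, -1.4]
opening: 0.0235
wrist6 7.9 [0.4976 0.2898 0.1966] [-0.0026  0.1308  0.9914 -0.0017] [ 0.04 -0.32 -1.38] 0.0235
side6 7.95 [0.4979 0.2895 0.1973] [-0.0021  0.1311  0.9914 -0.0015] [ 0.61  0.02 -1.56] 0.0235
```

View pics/wrist6.png

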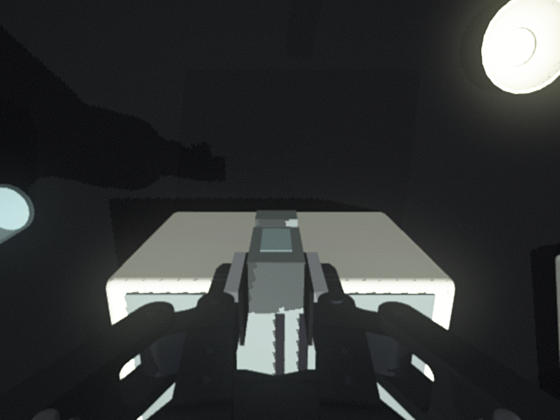

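View pics/side6.png

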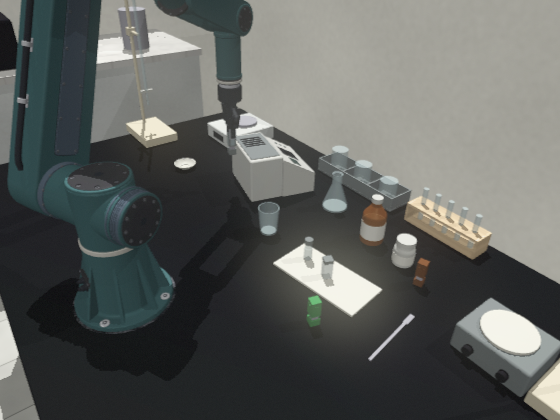

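```bash
python3 -m creep '[{"dx":-9,"dy":0,"dz":0,"spin":0,"jaw":15},{"dx":-7,"dy":0,"dz":0,"spin":0,"jaw":15},{"dx":-5,"dy":0,"dz":0,"spin":0,"jaw":15},{"dx":-5,"dy":0,"dz":0,"spin":0,"jaw":15},{"dx":-5,"dy":0,"dz":0,"spin":0,"jaw":15}]' 20; python3 snap.py wrist7
```

```text
time: 8.62
tcp_pos: [0.5286, 0.2827, 0.1993]
tool_rot: [-0.001, 0.131, 0.991, -0.0]
wrist_force: [-4.9, 1.1, 2.2]
opening: 0.0233
wrist7 8.625 [0.5286 0.2827 0.1993] [-1.500e-03  1.312e-01  9.914e-01 -1.000e-04] [-4.94  1.1   2.16] 0.0233
```

View pics/wrist7.png

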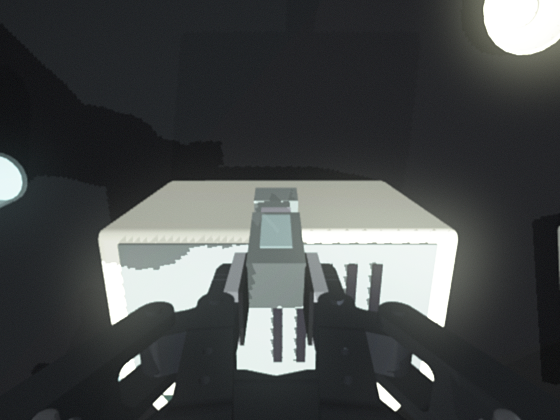

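```bash
cat > tilt.py <<'E'
import sys;from h import *
from station import observe
p,P=cloud(sys.argv[1]);s=observe();t=s["tcp_pos"]
q0=s["tool_rot"];az=2*np.arctan2(q0[2],q0[1]);X=np.array([np.cos(az),np.sin(az)]);Y=np.array([X[1],-X[0]])
L=P.copy();L[...,0]=(P[...,:2]-t[:2])@X;L[...,1]=(P[...,:2]-t[:2])@Y;L[...,2]=P[...,2]-t[2]
q=L[150:300,240:312].reshape(-1,3);q=q[np.isfinite(q[:,0])]
k=(abs(q[:,1])<.009)&(q[:,2]>-.075)&(q[:,2]<.03)&(abs(q[:,0])<.07);q=q[k]
# body side: in local coordinates, x vs z line, ransac on slopes in [0,50deg]
x,z=q[:,0],q[:,2];best=(0,)
rng=np.random.default_rng(0)
for _ in range(3000):
    i,j=rng.choice(len(q),2,False)
    if abs(z[i]-z[j])<.01: continue
    k=(x[i]-x[j])/(z[i]-z[j])
    if not -1.2<k<.3: continue
    r=abs(x-x[i]-k*(z-z[i]))/np.hypot(1,k)<.0012
    if r.sum()>best[0]: best=(r.sum(),r)
r=best[1];c=np.polyfit(z[r],x[r],1)
print("back face tilt deg",np.degrees(np.arctan(-c[0])),"n",r.sum(),"z range",z[r].min().round(4),z[r].max().round(4),"x at z=.007",np.polyval(c,.007).round(4))
# top face: highest
h=z>-.005
print("top z",np.percentile(z[h],98).round(4))
E
python3 tilt.py wrist5;python3 tilt.py wrist7; python3 -m creep '[{"dx":-4,"dy":0,"dz":0,"spin":0,"jaw":15},{"dx":-4,"dy":0,"dz":0,"spin":0,"jaw":15},{"dx":-4,"dy":0,"dz":0,"spin":0,"jaw":15},{"dx":-3,"dy":0,"dz":0,"spin":0,"jaw":15},{"dx":0,"dy":0,"dz":0,"spin":0,"jaw":15}]' 20; python3 snap.py wrist8;python3 tilt.py wrist8
```

```text
back face tilt deg 11.821337040085437 n 2641 z range -0.0532 0.0193 x at z=.007 0.0168
top z 0.0179
time: 9.3
tcp_pos: [0.5447, 0.2787, 0.1992]
tool_rot: [0.0, 0.131, 0.991, -0.0]
wrist_force: [-3.8, 0.1, -1.0]
opening: 0.0233
wrist8 9.3 [0.5447 0.2787 0.1992] [ 1.000e-04  1.311e-01  9.914e-01 -1.000e-04] [-3.79  0.14 -1.05] 0.0233
back face tilt deg 24.807284481753324 n 3583 z range -0.0457 0.0211 x at z=.007 0.0204
top z 0.02Traceback (most recent call last):
  File "tilt.py", line 12, in <module>
    i,j=rng.choice(len(q),2,False)
        ~~~~~~~~~~^^^^^^^^^^^^^^^^
  File "numpy/random/_generator.pyx", line 864, in numpy.random._generator.Generator.choice
ValueError: a must be a positive integer unless no samples are taken
```

View pics/wrist8.png

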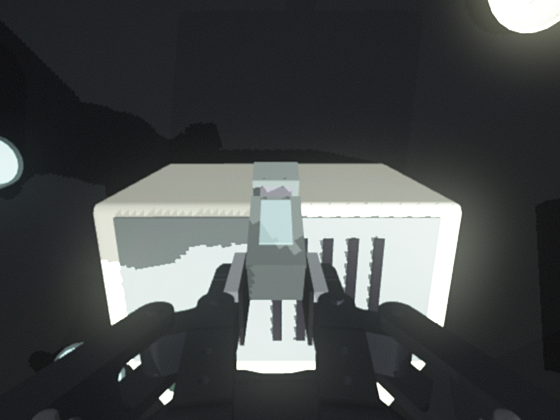

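```bash
python3 -m creep '[{"dx":-4,"dy":0,"dz":0,"spin":0,"jaw":15},{"dx":-3,"dy":0,"dz":0,"spin":0,"jaw":15},{"dx":0,"dy":0,"dz":0,"spin":0,"jaw":15},{"dx":0,"dy":0,"dz":0,"spin":0,"jaw":15},{"dx":0,"dy":0,"dz":0,"spin":0,"jaw":15}]' 20; python3 snap.py wrist9;python3 tilt.py wrist9
```

```text
time: 9.98
tcp_pos: [0.5515, 0.2771, 0.1995]
tool_rot: [0.0, 0.131, 0.991, 0.0]
wrist_force: [-2.5, 0.5, 0.1]
opening: 0.0229
wrist9 9.975 [0.5515 0.2771 0.1995] [5.000e-04 1.310e-01 9.914e-01 1.000e-04] [-2.51  0.54  0.05] 0.0229
back face tilt deg 29.867571937015843 n 3943 z range -0.0421 0.0221 x at z=.007 0.0224
top z 0.0209
```

```bash
python3 -m creep '[{"dx":6,"dy":0,"dz":-10,"spin":0,"jaw":15},{"dx":0,"dy":1,"dz":-40,"spin":0,"jaw":15},{"dx":-20,"dy":0,"dz":-20,"spin":0,"jaw":15},{"dx":-45,"dy":0,"dz":0,"spin":0,"jaw":15},{"dx":-55,"dy":0,"dz":0,"spin":0,"jaw":15}]' 30; python3 -m creep '[{"dx":-55,"dy":0,"dz":0,"spin":0,"jaw":15},{"dx":-36,"dy":0,"dz":20,"spin":0,"jaw":15},{"dx":0,"dy":0,"dz":40,"spin":0,"jaw":15},{"dx":0,"dy":0,"dz":20,"spin":0,"jaw":15},{"dx":0,"dy":0,"dz":0,"spin":0,"jaw":15}]'; python3 snap.py wrist10; python3 tilt.py wrist10
```

```text
time: 10.65
tcp_pos: [0.6631, 0.2488, 0.2717]
tool_rot: [0.002, 0.13, 0.991, 0.001]
wrist_force: [-0.4, 0.5, -1.1]
opening: 0.0233
time: 11.28
tcp_pos: [0.748, 0.2248, 0.1878]
tool_rot: [-0.002, 0.131, 0.991, -0.001]
wrist_force: [-0.1, 1.3, -1.1]
opening: 0.0228
wrist10 11.275 [0.748  0.2248 0.1878] [-1.500e-03  1.308e-01  9.914e-01 -7.000e-04] [-0.14  1.28 -1.14] 0.0228
back face tilt deg 29.490603003617686 n 3930 z range -0.0452 0.0202 x at z=.007 0.0221
top z 0.0188
```

View pics/wrist10.png

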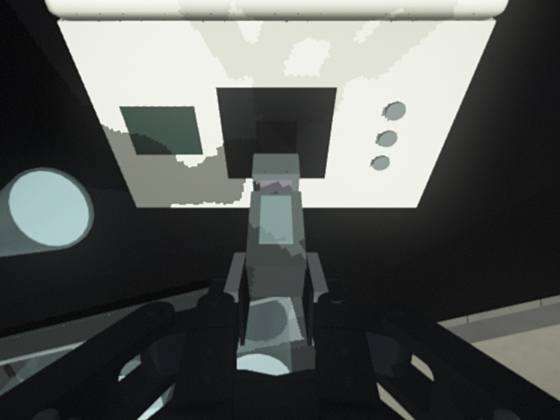

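```bash
python3 - <<'E'
from h import *
p,P=cloud("wrist10")
M=np.array([.6955,.24]);f=np.array([.9659,-.2588]);g=np.array([.2588,.9659])
a=(P[...,:2]-M)@f*1e3;b=(P[...,:2]-M)@g*1e3;z=P[...,2]*1e3-104.8
ax=a*.5+z*.866; lat=a*.866-z*.5   # along well axis / across (front positive)
for v in range(112,200,4): print(v,ax[v,270:282:4].round(1),lat[v,270:282:4].round(1))
for v in(162,170): 
  r=[(u,ax[v,u].round(0),b[v,u].round(1)) for u in range(246,306,3)];print(v,r)
v=140;print([(u,p[v,u].max(),ax[v,u].round(0),b[v,u].round(1)) for u in range(248,306,3)])
c=cv2.resize(p[80:200,210:350],None,fx=5,fy=5,interpolation=cv2.INTER_CUBIC);cv2.imwrite("pics/c5.png",cv2.convertScaleAbs(c,alpha=1.8))
E
```

```text
112 [ 0.1 -0.8  0.3] [-18.3 -17.8 -18.4]
116 [ 0.9 -1.4  0.4] [-16.  -14.7 -15.7]
120 [-42.  -41.6 -42.7] [13.5 13.3 14. ]
124 [-36.1 -36.9 -35.6] [13.3 13.8 13. ]
128 [-31.  -30.9 -29.8] [13.4 13.4 12.7]
132 [-27.1 -25.2 -25.2] [14.3 13.  13. ]
136 [-20.6 -21.1 -20. ] [13.3 13.7 12.9]
140 [-16.1 -17.2 -16.9] [13.6 14.3 14.2]
144 [-11.8 -10.9 -11.5] [13.9 13.3 13.7]
148 [-5.4 -6.4 -5.7] [12.6 13.3 12.8]
152 [-1.7 -2.6 -1.1] [13.2 13.9 12.8]
156 [40.9 41.1 40.7] [-16.5 -16.6 -16.3]
160 [44.5 44.3 45.4] [-16.6 -16.4 -17.3]
164 [47.6 48.  47.7] [-16.4 -16.8 -16.6]
168 [50.5 51.4 50.3] [-16.2 -16.9 -16. ]
172 [53.7 53.4 53.9] [-16.2 -16.  -16.4]
176 [55.1 55.2 55.8] [-14.8 -14.8 -15.4]
180 [56.2 55.6 55.4] [-13.1 -12.6 -12.3]
184 [58.3 59.  59.1] [-12.3 -12.9 -13. ]
188 [61.8 61.9 61.3] [-12.8 -12.9 -12.3]
192 [69.1 68.5 69.1] [-17.  -16.4 -17. ]
196 [72.1 71.2 71.7] [-17.3 -16.4 -16.9]
162 [(246, np.float64(0.0), np.float64(-21.0)), (249, np.float64(-0.0), np.float64(-18.9)), (252, np.float64(-0.0), np.float64(-16.9)), (255, np.float64(46.0), np.float64(-11.2)), (258, np.float64(46.0), 
[... 1969 characters left out ...]
float64(-5.2)), (272, np.uint8(34), np.float64(-15.0), np.float64(-3.0)), (275, np.uint8(32), np.float64(-17.0), np.float64(-0.9)), (278, np.uint8(35), np.float64(-17.0), np.float64(1.2)), (281, np.uint8(33), np.float64(-16.0), np.float64(3.3)), (284, np.uint8(30), np.float64(-16.0), np.float64(5.4)), (287, np.uint8(33), np.float64(-15.0), np.float64(7.5)), (290, np.uint8(33), np.float64(-16.0), np.float64(9.7)), (293, np.uint8(31), np.float64(-16.0), np.float64(11.8)), (296, np.uint8(38), np.float64(2.0), np.float64(12.7)), (299, np.uint8(45), np.float64(-0.0), np.float64(14.8)), (302, np.uint8(45), np.float64(-1.0), np.float64(16.8)), (305, np.uint8(48), np.float64(0.0), np.float64(18.7))]
```

View pics/c5.png

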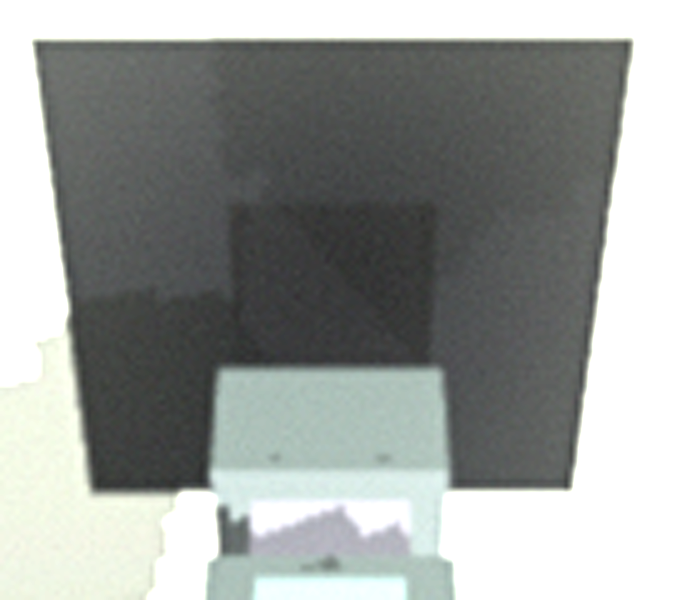

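In well coordinates, the standard's back face is parallel to the axis but 4.5 mm too far up the slope. Sideways it is centred. The foot is 35 mm out, so I'll correct the offset and approach.

```bash
python3 -m creep '[{"dx":-4,"dy":0,"dz":2,"spin":0,"jaw":15},{"dx":5,"dy":0,"dz":8.7,"spin":0,"jaw":15},{"dx":5,"dy":0,"dz":8.7,"spin":0,"jaw":15},{"dx":3,"dy":0,"dz":5.2,"spin":0,"jaw":15},{"dx":0,"dy":0,"dz":0,"spin":0,"jaw":15}]' 25; python3 snap.py wrist11; cat > wf.py <<'E'
import sys;from h import *
p,P=cloud(sys.argv[1])
M=np.array([.6955,.24]);f=np.array([.9659,-.2588]);g=np.array([.2588,.9659])
a=(P[...,:2]-M)@f*1e3;b=(P[...,:2]-M)@g*1e3;z=P[...,2]*1e3-104.8
ax=a*.5+z*.866; lat=a*.866-z*.5
pr=-99
for v in range(60,300,4):
    A=np.nanmedian(ax[v,268:286]);L=np.nanmedian(lat[v,268:286]);k=(ax[v]>8)&(abs(b[v])<20)&(np.arange(560)>240)&(np.arange(560)<312)&(abs(ax[v]-A)<4)
    print(v,A.round(1),L.round(1),b[v][k].min().round(1) if k.any() else '',b[v][k].max().round(1) if k.any() else '')
E
python3 wf.py wrist11 | awk '$1>90&&$1<270'
```

```text
time: 11.95
tcp_pos: [0.7397, 0.2272, 0.1638]
tool_rot: [-0.001, 0.131, 0.991, -0.0]
wrist_force: [-0.6, -0.3, -1.1]
opening: 0.0233
wrist11 11.95 [0.7397 0.2272 0.1638] [-8.000e-04  1.309e-01  9.914e-01 -3.000e-04] [-0.64 -0.29 -1.08] 0.0233
92 0.2 -40.0  
96 -0.0 -37.7  
100 -0.1 -35.5  
104 -0.6 -32.9  
108 -0.4 -30.7  
112 -0.5 -28.3  
116 -0.3 -26.0  
120 -0.4 -23.5  
124 -0.2 -21.2  
128 -0.3 -18.6  
132 -0.5 -15.9  
136 0.1 -13.7  
140 -34.6 13.6  
144 -29.9 13.5  
148 -25.1 13.2  
152 -21.0 13.5  
156 15.9 -11.9 -12.2 11.7
160 19.4 -12.0 -12.1 11.5
164 22.5 -11.8 -11.9 11.4
168 25.7 -11.9 -12.3 11.2
172 29.1 -12.1 -12.2 11.6
176 30.2 -10.4 -12.1 11.6
180 30.5 -8.0 -12.2 11.2
184 33.6 -8.0 -11.9 11.3
188 36.6 -8.1 -8.0 7.4
192 43.5 -12.0 -11.8 11.4
196 46.7 -12.5 -12.2 11.7
200 49.3 -12.5 -12.0 11.5
204 52.1 -12.7 -11.9 11.5
208 54.7 -12.8 -12.2 11.3
212 57.1 -12.8 -12.1 11.6
216 59.2 -12.4 -12.0 11.4
220 62.0 -12.8 -11.9 11.3
224 63.9 -12.4 -12.2 11.6
228 66.3 -12.6 -12.0 11.5
232 68.4 -12.5 -11.8 11.4
236 70.7 -12.7 -12.2 11.7
240 72.8 -12.6 -12.1 11.6
244 74.6 -12.2 -12.0 11.5
248 76.6 -12.3 -12.2 11.4
252 78.9 -12.6 -12.1 11.6
256 80.8 -12.6 -12.1 11.5
260 82.8 -12.7 -11.9 11.3
264 84.6 -12.5 -14.3 14.1
268 85.1 -10.6 -14.0 13.8
```

View pics/wrist11.png

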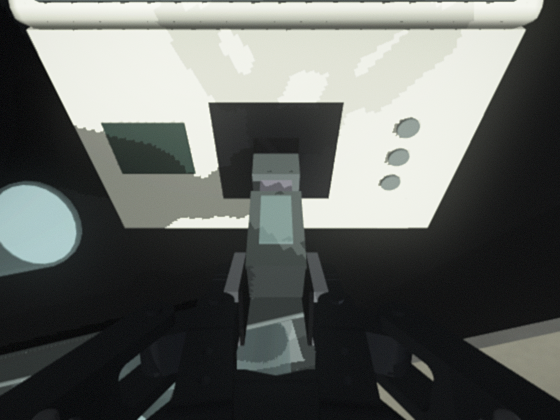

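```bash
python3 -m creep '[{"dx":3,"dy":0,"dz":5.2,"spin":0,"jaw":15},{"dx":3,"dy":0,"dz":5.2,"spin":0,"jaw":15},{"dx":3,"dy":0,"dz":5.2,"spin":0,"jaw":15},{"dx":3,"dy":0,"dz":5.2,"spin":0,"jaw":15},{"dx":0,"dy":0,"dz":0,"spin":0,"jaw":15}]' 20; python3 snap.py wrist12;python3 wf.py wrist12 | awk '$1>150&&$1<280'
```

```text
time: 12.62
tcp_pos: [0.7283, 0.2303, 0.1432]
tool_rot: [-0.001, 0.131, 0.991, -0.0]
wrist_force: [-0.7, 0.3, -1.0]
opening: 0.0235
wrist12 12.625 [0.7283 0.2303 0.1432] [-7.000e-04  1.309e-01  9.914e-01 -3.000e-04] [-0.69  0.3  -0.99] 0.0235
152 -0.1 -20.4  
156 -0.2 -17.8  
160 -0.1 -15.3  
164 -0.5 -12.5  
168 2.0 -11.8  
172 5.4 -12.1  
176 6.2 -10.2  
180 6.6 -7.8 6.5 6.5
184 9.8 -8.0 -8.0 7.5
188 12.6 -7.9 -7.9 7.4
192 19.8 -12.0 -11.8 11.4
196 23.1 -12.7 -12.2 11.8
200 25.5 -12.4 -12.0 11.5
204 28.2 -12.5 -11.9 11.5
208 30.9 -12.7 -12.3 11.2
212 33.0 -12.4 -12.2 11.5
216 35.7 -12.6 -12.0 11.6
220 38.1 -12.8 -11.8 11.4
224 40.3 -12.6 -12.2 11.6
228 42.7 -12.7 -12.1 11.5
232 44.7 -12.5 -12.0 11.4
236 46.9 -12.6 -12.2 11.6
240 49.1 -12.7 -12.1 11.6
244 50.9 -12.3 -12.0 11.4
248 52.8 -12.2 -12.3 11.3
252 55.1 -12.5 -12.2 11.6
256 56.9 -12.3 -12.1 11.5
260 58.8 -12.3 -13.7 14.0
264 60.8 -12.6 -14.2 14.2
268 61.3 -10.4 -14.0 13.8
272 61.6 -8.1 -13.6 13.4
276 61.4 -4.9 -11.9 11.3
```

```bash
python3 -m creep '[{"dx":1.5,"dy":0,"dz":2.6,"spin":0,"jaw":15},{"dx":1.5,"dy":0,"dz":2.6,"spin":0,"jaw":15},{"dx":1.5,"dy":0,"dz":2.6,"spin":0,"jaw":15},{"dx":1.5,"dy":0,"dz":2.6,"spin":0,"jaw":15},{"dx":0,"dy":0,"dz":0,"spin":0,"jaw":15}]' 20; python3 -m creep '[{"dx":1.5,"dy":0,"dz":2.6,"spin":0,"jaw":15},{"dx":1.5,"dy":0,"dz":2.6,"spin":0,"jaw":15},{"dx":0,"dy":0,"dz":0,"spin":0,"jaw":15},{"dx":0,"dy":0,"dz":0,"spin":0,"jaw":15},{"dx":0,"dy":0,"dz":0,"spin":0,"jaw":15}]' 20
```

```text
time: 13.3
tcp_pos: [0.7229, 0.2319, 0.1332]
tool_rot: [-0.0, 0.131, 0.991, -0.0]
wrist_force: [-0.4, -0.6, -0.3]
opening: 0.0235
time: 13.92
tcp_pos: [0.7203, 0.2326, 0.1284]
tool_rot: [-0.0, 0.131, 0.991, -0.0]
wrist_force: [-0.7, -0.6, -0.6]
opening: 0.0233
```

```bash
for i in 1 2; do :; done; python3 -m creep '[{"dx":1,"dy":0,"dz":1.7,"spin":0,"jaw":15},{"dx":1,"dy":0,"dz":1.7,"spin":0,"jaw":15},{"dx":1,"dy":0,"dz":1.7,"spin":0,"jaw":15},{"dx":0,"dy":0,"dz":0,"spin":0,"jaw":15},{"dx":0,"dy":0,"dz":0,"spin":0,"jaw":15}]' 20
```

```text
time: 14.55
tcp_pos: [0.7198, 0.2332, 0.1255]
tool_rot: [0.003, 0.131, 0.991, 0.0]
wrist_force: [2.8, -2.3, 6.9]
opening: 0.0233
```

```bash
python3 -m creep '[{"dx":-1,"dy":0,"dz":-1.7,"spin":0,"jaw":15},{"dx":0,"dy":0,"dz":0,"spin":0,"jaw":36},{"dx":0,"dy":0,"dz":0,"spin":0,"jaw":40},{"dx":-10,"dy":0,"dz":-17,"spin":0,"jaw":40},{"dx":-15,"dy":0,"dz":-30,"spin":0,"jaw":40}]' 20; python3 snap.py wrist13;python3 wf.py wrist13 | awk '$1>100&&$1<280'
```

```text
time: 15.18
tcp_pos: [0.7404, 0.2267, 0.17]
tool_rot: [-0.003, 0.131, 0.991, -0.001]
wrist_force: [1.3, 0.2, -1.0]
opening: 0.0398
wrist13 15.175 [0.7404 0.2267 0.17  ] [-2.800e-03  1.307e-01  9.914e-01 -8.000e-04] [ 1.3   0.24 -0.99] 0.0398
104 -0.2 -32.5  
108 -0.2 -30.1  
112 0.1 -27.8  
116 -0.2 -25.2  
120 -0.1 -22.7  
124 -0.3 -20.1  
128 0.0 -17.6  
132 -0.4 -14.7  
136 -8.7 -6.3  
140 -5.1 -5.9  
144 3.0 -8.8  
148 7.1 -9.0 0.1 0.1
152 10.5 -8.7 -11.2 12.0
156 13.5 -8.2 -11.7 11.9
160 16.9 -8.0 -11.5 11.8
164 19.6 -7.4 -11.5 12.2
168 23.0 -7.4 -11.4 12.1
172 25.7 -6.9 -11.2 12.1
176 28.8 -6.7 -11.6 11.9
180 31.4 -6.1 -11.6 11.8
184 33.9 -5.6 -11.4 12.2
188 36.9 -5.6 -11.3 12.1
192 39.6 -5.2 -11.8 12.0
196 42.1 -4.8 -11.7 11.8
200 44.5 -4.3 -11.6 11.7
204 44.0 -0.9 -11.7 11.9
208 43.9 2.2 -11.4 12.1
212 43.6 5.6 -11.5 11.7
216 43.1 9.2 -11.7 11.9
220 42.8 12.8 -11.3 12.1
224 42.2 16.8 -11.5 11.8
228 -48.7 127.3  
232 -46.5 130.8  
236 -44.2 134.1  
240 -42.2 137.8  
244 -40.0 141.4  
248 -37.9 145.0  
252 -35.8 148.8  
256 -33.6 152.5  
260 -31.6 156.6  
264 -29.2 160.0  
268 -27.0 163.7  
272 -25.0 168.1  
276 -22.5 171.4
```

View pics/wrist13.png

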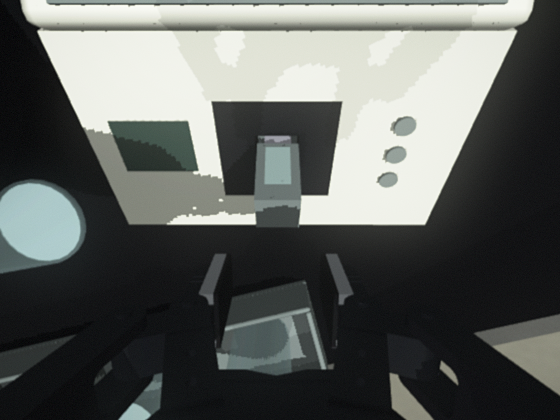

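The standard is in the well and resting on the ball, with its top about 43 mm proud. It leans forward about 6° because the waist sits at the mouth. I'll regrip it, straighten it and lead the body into the hole.

```bash
python3 -m creep '[{"dx":17,"dy":0,"dz":0,"spin":0,"jaw":42},{"dx":0,"dy":0,"dz":20,"spin":0,"jaw":42},{"dx":0,"dy":0,"dz":20,"spin":0,"jaw":42},{"dx":0,"dy":0,"dz":0,"spin":0,"jaw":42},{"dx":0,"dy":0,"dz":0,"spin":0,"jaw":42}]' 30; python3 snap.py wrist14
```

```text
time: 15.85
tcp_pos: [0.7262, 0.2309, 0.1311]
tool_rot: [-0.0, 0.131, 0.991, -0.0]
wrist_force: [0.2, 0.4, 0.0]
opening: 0.0423
wrist14 15.85 [0.7262 0.2309 0.1311] [-4.000e-04  1.311e-01  9.914e-01 -2.000e-04] [0.17 0.42 0.04] 0.0423
```

View pics/wrist14.png

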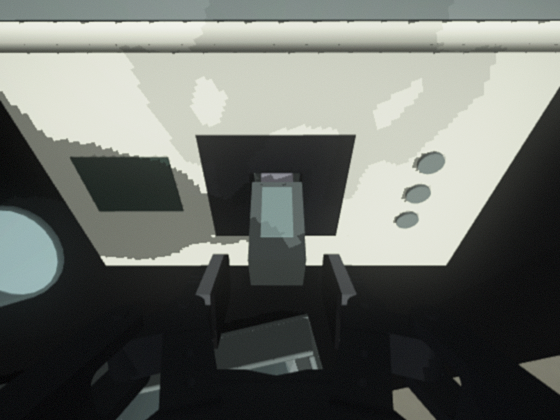

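```bash
python3 -m creep '[{"dx":2,"dy":0.6,"dz":9,"spin":0,"jaw":42},{"dx":0,"dy":0,"dz":0,"spin":0,"jaw":20},{"dx":0,"dy":0,"dz":0,"spin":0,"jaw":15},{"dx":0,"dy":0,"dz":0,"spin":0,"jaw":15},{"dx":0,"dy":0,"dz":0,"spin":0,"jaw":15}]' 25; python3 -m creep '[{"dx":2,"dy":0,"dz":-1,"spin":0,"jaw":15},{"dx":2,"dy":0,"dz":-1,"spin":0,"jaw":15},{"dx":1.5,"dy":0,"dz":-1,"spin":0,"jaw":15},{"dx":0,"dy":0,"dz":0,"spin":0,"jaw":15},{"dx":0,"dy":0,"dz":0,"spin":0,"jaw":15}]' 25; python3 snap.py wrist15;python3 wf.py wrist15 | awk '$1>140&&$1<300'
```

```text
time: 16.52
tcp_pos: [0.724, 0.2322, 0.1229]
tool_rot: [-0.0, 0.131, 0.991, -0.0]
wrist_force: [-1.0, -0.3, -0.9]
opening: 0.0234
time: 17.15
tcp_pos: [0.72, 0.2334, 0.1265]
tool_rot: [0.001, 0.131, 0.991, 0.0]
wrist_force: [4.2, -1.6, -0.5]
opening: 0.0235
wrist15 17.15 [0.72   0.2334 0.1265] [1.000e-03 1.311e-01 9.914e-01 1.000e-04] [ 4.23 -1.62 -0.52] 0.0235
144 -0.1 -38.2  
148 -0.3 -36.0  
152 -0.1 -34.0  
156 -0.1 -31.9  
160 0.1 -29.8  
164 -0.1 -27.4  
168 -0.2 -25.0  
172 -0.1 -22.8  
176 -0.1 -20.4  
180 -0.3 -17.8  
184 -0.4 -15.2  
188 -0.1 -12.8  
192 -2.8 -7.6  
196 3.6 -11.2  
200 6.7 -11.7  
204 9.2 -11.6 -11.0 12.4
208 11.4 -11.3 -11.4 12.3
212 13.9 -11.3 -11.2 12.6
216 16.4 -11.5 -11.2 12.4
220 18.6 -11.3 -11.0 12.4
224 21.1 -11.4 -11.2 12.2
228 22.9 -10.9 -11.2 12.5
232 25.1 -11.0 -11.1 12.4
236 27.4 -11.1 -10.9 12.3
240 29.4 -10.9 -11.2 12.6
244 31.4 -10.9 -11.2 12.5
248 33.3 -10.6 -11.2 12.5
252 35.0 -10.2 -11.3 12.3
256 36.9 -10.1 -11.3 12.5
260 39.1 -10.4 -13.7 15.4
264 40.6 -9.8 -13.5 15.0
268 42.5 -10.0 -13.0 14.7
272 44.2 -9.7 -12.7 14.5
276 45.3 -8.7 -12.4 14.0
280 45.3 -5.6 -11.0 12.3
284 45.1 -2.3 -11.0 12.4
288 45.0 1.0 -11.0 12.2
292 44.8 4.6 -11.0 12.3
296 44.7 8.2 -11.1 12.3
```

```bash
python3 -m creep '[{"dx":1.2,"dy":-0.8,"dz":-0.4,"spin":0,"jaw":15},{"dx":1,"dy":0,"dz":1.7,"spin":0,"jaw":15},{"dx":1,"dy":0,"dz":1.7,"spin":0,"jaw":15},{"dx":1,"dy":0,"dz":1.7,"spin":0,"jaw":15},{"dx":0,"dy":0,"dz":0,"spin":0,"jaw":15}]' 40; python3 snap.py wrist16;python3 wf.py wrist16 | awk '$1>184&&$1<300'
```

```text
time: 17.82
tcp_pos: [0.7186, 0.2338, 0.1237]
tool_rot: [0.004, 0.131, 0.991, 0.001]
wrist_force: [8.6, -2.5, 2.0]
opening: 0.0232
wrist16 17.825 [0.7186 0.2338 0.1237] [4.000e-03 1.311e-01 9.914e-01 7.000e-04] [ 8.62 -2.5   1.96] 0.0232
188 -0.4 -15.3  
192 -0.1 -13.1  
196 -0.2 -10.3  
200 2.6 -10.5  
204 5.2 -10.5  
208 7.7 -10.5 -9.6 10.8
212 10.4 -10.8 -10.8 12.5
216 12.6 -10.6 -11.2 12.4
220 14.9 -10.5 -11.1 12.3
224 17.3 -10.6 -11.0 12.2
228 19.5 -10.5 -11.3 12.4
232 21.6 -10.5 -11.2 12.4
236 23.7 -10.3 -11.0 12.2
240 25.8 -10.3 -11.4 12.5
244 28.0 -10.5 -11.3 12.5
248 29.9 -10.3 -11.2 12.2
252 31.6 -9.8 -11.1 12.1
256 33.7 -10.1 -11.4 12.5
260 35.3 -9.6 -13.9 15.3
264 37.5 -10.0 -13.3 15.0
268 39.1 -9.5 -13.1 14.6
272 41.0 -9.6 -12.9 14.3
276 42.1 -8.6 -12.5 14.0
280 41.8 -5.0 -11.1 12.0
284 41.7 -1.9 -11.0 12.0
288 42.0 0.9 -11.0 12.0
292 41.9 4.3 -11.0 12.0
296 41.7 8.0 -11.1 12.0
```

```bash
python3 -m creep '[{"dx":1.5,"dy":-0.4,"dz":-1,"spin":0,"jaw":15},{"dx":1.5,"dy":0,"dz":-1,"spin":0,"jaw":15},{"dx":0,"dy":0,"dz":0,"spin":0,"jaw":15},{"dx":0,"dy":0,"dz":0,"spin":0,"jaw":15},{"dx":0,"dy":0,"dz":0,"spin":0,"jaw":15}]' 20; python3 snap.py wrist17;python3 wf.py wrist17 | awk '$1>184&&$1<300'; python3 - <<'E'
import cv2
p=cv2.imread("pics/wrist17.png");cv2.imwrite("pics/c6.png",cv2.convertScaleAbs(cv2.resize(p[120:300,180:380],None,fx=4,fy=3.3,interpolation=cv2.INTER_CUBIC),alpha=1.8))
E
```

```text
time: 18.5
tcp_pos: [0.7153, 0.2345, 0.1253]
tool_rot: [0.004, 0.131, 0.991, 0.001]
wrist_force: [7.7, -1.0, 1.7]
opening: 0.023
wrist17 18.5 [0.7153 0.2345 0.1253] [0.0036 0.1312 0.9914 0.001 ] [ 7.68 -0.96  1.73] 0.023
188 -0.4 -19.4  
192 0.1 -17.3  
196 -0.4 -14.2  
200 -0.4 -11.5  
204 2.7 -12.0  
208 5.4 -12.1  
212 8.1 -12.4 -7.5 9.4
216 10.5 -12.3 -11.2 12.1
220 13.1 -12.5 -11.5 12.4
224 15.3 -12.4 -11.4 12.3
228 17.7 -12.5 -11.3 12.1
232 20.2 -12.8 -11.6 12.3
236 22.4 -12.8 -11.4 12.2
240 24.4 -12.6 -11.3 12.2
244 26.7 -12.9 -11.6 11.9
248 28.9 -13.0 -11.5 12.3
252 30.5 -12.5 -11.4 12.2
256 32.6 -12.6 -14.3 15.5
260 34.8 -13.0 -14.0 15.1
264 36.6 -12.8 -13.7 14.9
268 38.4 -12.7 -13.4 14.4
272 40.3 -12.8 -13.0 14.1
276 41.5 -11.8 -12.8 13.8
280 41.7 -9.1 -11.1 11.7
284 41.8 -6.2 -11.1 11.9
288 41.7 -3.0 -11.2 11.8
292 41.9 0.1 -11.2 11.8
296 42.0 3.1 -11.2 11.9
```

View pics/c6.png

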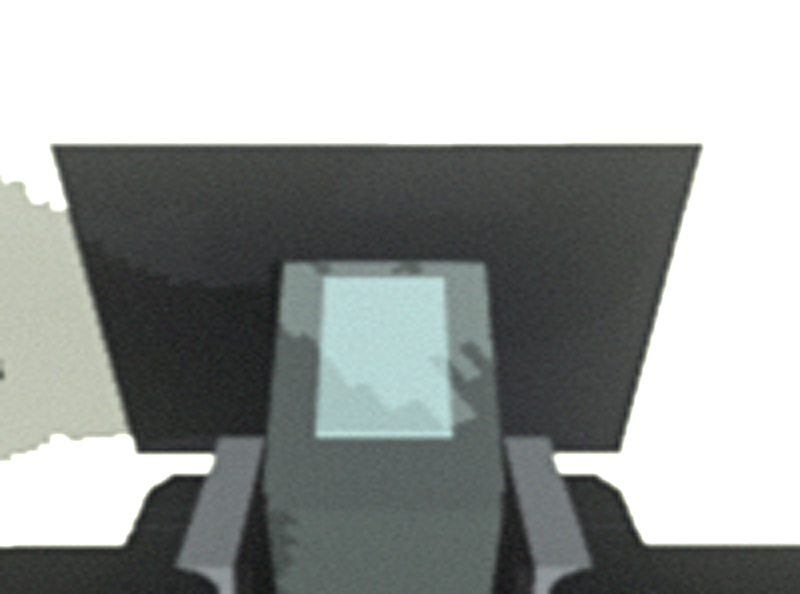

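```bash
python3 -m creep '[{"dx":0.5,"dy":-0.4,"dz":1.3,"spin":0,"jaw":15},{"dx":0.8,"dy":0,"dz":1.7,"spin":0,"jaw":15},{"dx":0.8,"dy":0,"dz":1.7,"spin":0,"jaw":15},{"dx":0.8,"dy":0,"dz":1.7,"spin":0,"jaw":15},{"dx":0,"dy":0,"dz":0,"spin":0,"jaw":15}]' 40; python3 snap.py wrist18;python3 wf.py wrist18 | awk '$1>184&&$1<300'
```

```text
time: 19.18
tcp_pos: [0.7105, 0.2349, 0.1175]
tool_rot: [0.002, 0.131, 0.991, 0.001]
wrist_force: [6.1, -0.6, -3.5]
opening: 0.0231
wrist18 19.175 [0.7105 0.2349 0.1175] [1.600e-03 1.311e-01 9.914e-01 6.000e-04] [ 6.09 -0.59 -3.54] 0.0231
188 -0.1 -28.6  
192 -0.1 -26.2  
196 -0.5 -23.4  
200 -0.2 -21.2  
204 -0.1 -18.8  
208 -0.1 -16.2  
212 -0.1 -13.5  
216 1.6 -12.7  
220 4.0 -12.7  
224 6.1 -12.4  
228 8.4 -12.4 -11.2 11.2
232 10.9 -12.7 -12.4 11.6
236 13.2 -12.9 -12.2 11.5
240 15.5 -13.0 -12.0 11.3
244 17.4 -12.8 -12.3 11.2
248 19.6 -12.9 -12.2 11.5
252 21.5 -12.7 -12.1 11.4
256 23.7 -13.0 -12.1 13.9
260 25.4 -12.5 -14.8 14.4
264 27.5 -12.9 -14.4 13.9
268 29.5 -13.1 -14.2 13.6
272 31.4 -13.2 -13.9 13.3
276 32.4 -11.8 -13.5 12.9
280 32.4 -8.9 -11.9 11.1
284 32.7 -6.3 -11.9 11.2
288 32.8 -3.5 -11.9 11.0
292 32.9 -0.4 -11.9 11.0
296 32.9 3.0 -11.9 11.1
```

```bash
python3 -m creep '[{"dx":0,"dy":0,"dz":0,"spin":0,"jaw":36},{"dx":0,"dy":0,"dz":0,"spin":0,"jaw":40},{"dx":-6,"dy":0,"dz":-30,"spin":0,"jaw":40},{"dx":-10,"dy":0,"dz":-20,"spin":0,"jaw":10},{"dx":0,"dy":0,"dz":0,"spin":0,"jaw":0}]' 30; python3 -m creep '[{"dx":0,"dy":0,"dz":0,"spin":0,"jaw":0},{"dx":0,"dy":0,"dz":0,"spin":0,"jaw":0},{"dx":0,"dy":0,"dz":0,"spin":0,"jaw":0},{"dx":0,"dy":0,"dz":0,"spin":0,"jaw":0},{"dx":0,"dy":0,"dz":0,"spin":0,"jaw":0}]'; python3 snap.py wrist19;python3 wf.py wrist19 | awk '$1>130&&$1<260'
```

```text
time: 19.85
tcp_pos: [0.7255, 0.2308, 0.1688]
tool_rot: [0.001, 0.131, 0.991, 0.001]
wrist_force: [-0.4, -0.9, -0.6]
opening: 0.004
time: 20.48
tcp_pos: [0.7242, 0.2305, 0.1667]
tool_rot: [-0.0, 0.131, 0.991, -0.0]
wrist_force: [0.4, -0.3, 1.0]
opening: 0.0
wrist19 20.475 [0.7242 0.2305 0.1667] [-1.000e-04  1.310e-01  9.914e-01 -1.000e-04] [ 0.43 -0.28  0.95] 0.0
132 -0.3 -34.7  
136 0.2 -32.5  
140 -0.3 -29.5  
144 -0.2 -26.9  
148 -0.4 -24.1  
152 -0.4 -21.3  
156 -0.2 -18.7  
160 -0.2 -15.8  
164 -0.2 -12.8  
168 1.2 -10.9  
172 5.0 -11.2  
176 8.6 -11.3 -11.6 9.5
180 11.6 -10.9 -12.0 11.0
184 15.3 -11.2 -11.9 11.4
188 18.3 -11.1 -12.4 11.4
192 21.3 -10.9 -12.3 11.2
196 24.3 -10.9 -12.1 10.9
200 27.3 -10.8 -11.9 11.4
204 30.2 -10.7 -12.4 11.2
208 33.2 -10.8 -12.2 11.1
212 33.1 -7.7 -12.3 11.3
216 33.2 -4.7 -12.0 11.4
220 33.2 -1.4 -12.1 11.1
224 33.4 1.6 -12.2 11.2
228 33.2 5.2 -12.5 11.3
232 33.3 8.6 -12.0 11.5
236 33.2 12.3 -12.2 11.2
240 -0.1 58.6  
244 -0.2 63.5  
248 -46.4 130.4  
252 65.7 -17.1 -7.5 5.3
256 69.3 -19.1 -7.3 5.1
```

View pics/wrist19.png

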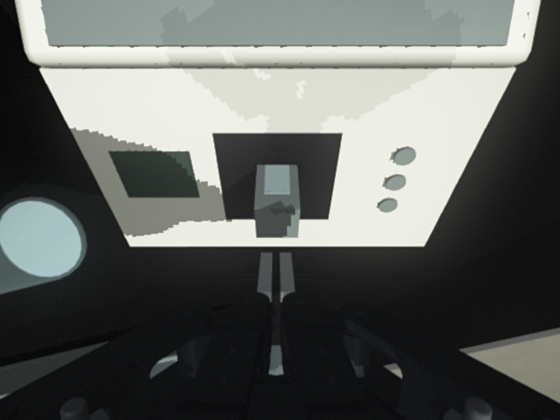

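```bash
python3 -m creep '[{"dx":0,"dy":1.3,"dz":14,"spin":0,"jaw":0},{"dx":1,"dy":0,"dz":14,"spin":0,"jaw":0},{"dx":1,"dy":0,"dz":1.7,"spin":0,"jaw":0},{"dx":1,"dy":0,"dz":1.7,"spin":0,"jaw":0},{"dx":0,"dy":0,"dz":0,"spin":0,"jaw":0}]'; python3 snap.py wrist20;python3 wf.py wrist20 | awk '$1>190&&$1<280'
```

```text
time: 21.15
tcp_pos: [0.7219, 0.2326, 0.1356]
tool_rot: [0.0, 0.131, 0.991, 0.0]
wrist_force: [0.2, 0.9, -0.2]
opening: 0.0
wrist20 21.15 [0.7219 0.2326 0.1356] [1.000e-04 1.310e-01 9.914e-01 0.000e+00] [ 0.17  0.89 -0.21] 0.0
192 6.8 -11.1  
196 9.6 -11.2 -12.0 11.2
200 11.9 -10.7 -12.3 11.6
204 14.7 -10.9 -12.1 11.4
208 17.3 -10.9 -12.1 11.3
212 20.0 -11.1 -12.4 11.2
216 22.1 -10.7 -12.2 11.6
220 24.5 -10.6 -12.0 11.4
224 26.9 -10.6 -12.4 11.3
228 29.3 -10.8 -12.3 11.1
232 31.8 -11.0 -12.2 11.5
236 33.2 -10.0 -12.1 11.4
240 33.1 -7.1 -12.3 11.2
244 33.2 -4.3 -12.4 11.3
248 33.1 -1.2 -12.2 11.4
252 37.3 -3.9 -10.5 10.2
256 41.2 -6.3 -5.9 6.6
260 44.5 -8.1 -6.1 6.8
264 47.8 -10.1 -6.0 6.6
268 50.9 -11.9 -6.3 6.8
272 54.0 -13.8 -6.1 6.7
276 56.4 -14.8 -13.1 13.3
```

View pics/wrist20.png

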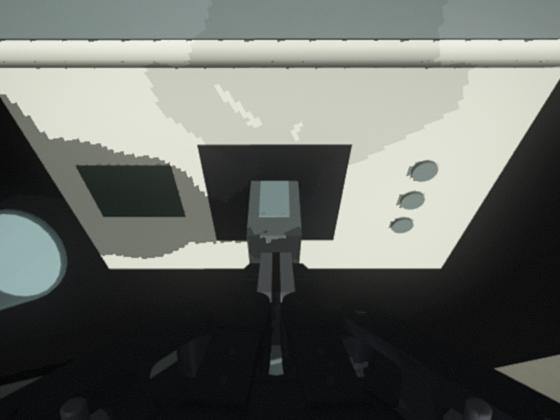

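```bash
python3 -m creep '[{"dx":0.8,"dy":-0.3,"dz":1.3,"spin":0,"jaw":0},{"dx":0.8,"dy":0,"dz":1.3,"spin":0,"jaw":0},{"dx":0.8,"dy":0,"dz":1.3,"spin":0,"jaw":0},{"dx":0.8,"dy":0,"dz":1.3,"spin":0,"jaw":0},{"dx":0,"dy":0,"dz":0,"spin":0,"jaw":0}]'; python3 snap.py wrist21;python3 wf.py wrist21 | awk '$1>230&&$1<264'
```

```text
time: 21.82
tcp_pos: [0.7203, 0.2333, 0.1321]
tool_rot: [0.002, 0.131, 0.991, 0.001]
wrist_force: [1.3, -0.9, 6.0]
opening: 0.0
wrist21 21.825 [0.7203 0.2333 0.1321] [2.000e-03 1.310e-01 9.914e-01 6.000e-04] [ 1.25 -0.88  5.99] 0.0
232 27.7 -10.5 -11.9 11.7
236 29.9 -10.5 -11.7 12.1
240 31.5 -9.8 -11.7 12.1
244 31.5 -6.9 -11.9 11.8
248 31.3 -3.7 -11.6 11.8
252 33.5 -3.7 -11.8 12.1
256 37.3 -6.1 -5.7 6.8
260 40.6 -7.9 -5.9 7.0
```

```bash
python3 -m creep '[{"dx":0.8,"dy":0,"dz":1.3,"spin":0,"jaw":0},{"dx":0.8,"dy":0,"dz":1.3,"spin":0,"jaw":0},{"dx":0.8,"dy":0,"dz":1.3,"spin":0,"jaw":0},{"dx":0,"dy":0,"dz":0,"spin":0,"jaw":0},{"dx":0,"dy":0,"dz":0,"spin":0,"jaw":0}]'; python3 snap.py wrist22;python3 wf.py wrist22 | awk '$1>230&&$1<264'
```

```text
time: 22.5
tcp_pos: [0.718, 0.2339, 0.1281]
tool_rot: [0.002, 0.131, 0.991, 0.001]
wrist_force: [2.0, -0.2, 5.7]
opening: 0.0005
wrist22 22.5 [0.718  0.2339 0.1281] [2.000e-03 1.311e-01 9.914e-01 6.000e-04] [ 2.03 -0.24  5.68] 0.0005
232 22.9 -10.3 -11.8 11.8
236 25.3 -10.6 -11.7 12.1
240 26.8 -9.8 -11.7 12.0
244 26.8 -6.9 -11.8 11.8
248 26.7 -3.8 -11.5 12.0
252 28.8 -3.8 -11.8 12.1
256 32.4 -5.8 -5.6 6.8
260 35.8 -7.8 -5.9 7.0
```

```bash
python3 -m creep '[{"dx":0.7,"dy":0,"dz":1.2,"spin":0,"jaw":0},{"dx":0.7,"dy":0,"dz":1.2,"spin":0,"jaw":0},{"dx":0.7,"dy":0,"dz":1.2,"spin":0,"jaw":0},{"dx":0,"dy":0,"dz":0,"spin":0,"jaw":0},{"dx":0,"dy":0,"dz":0,"spin":0,"jaw":0}]'; python3 snap.py wrist23;python3 wf.py wrist23 | awk '$1>230&&$1<264'
```

```text
time: 23.18
tcp_pos: [0.7161, 0.2345, 0.1247]
tool_rot: [0.002, 0.131, 0.991, 0.001]
wrist_force: [2.0, 0.3, 6.1]
opening: -0.0002
wrist23 23.175 [0.7161 0.2345 0.1247] [2.100e-03 1.311e-01 9.914e-01 6.000e-04] [1.96 0.34 6.08] -0.0002
232 18.9 -10.4 -11.7 11.8
236 21.2 -10.4 -11.6 12.1
240 23.0 -9.9 -11.6 12.1
244 23.0 -7.1 -11.7 11.9
248 22.7 -3.8 -11.5 11.9
252 24.7 -3.6 -11.8 12.1
256 28.3 -5.7 -5.6 6.9
260 31.8 -7.8 -5.8 7.0
```

```bash
python3 -m creep '[{"dx":0.5,"dy":0,"dz":0.9,"spin":0,"jaw":0},{"dx":0.5,"dy":0,"dz":0.9,"spin":0,"jaw":0},{"dx":0,"dy":0,"dz":0,"spin":0,"jaw":0},{"dx":0,"dy":0,"dz":0,"spin":0,"jaw":0},{"dx":0,"dy":0,"dz":0,"spin":0,"jaw":0}]'; python3 snap.py wrist24;python3 wf.py wrist24 | awk '$1>230&&$1<264'
```

```text
time: 23.85
tcp_pos: [0.7129, 0.2345, 0.1204]
tool_rot: [-0.001, 0.131, 0.991, -0.0]
wrist_force: [0.2, 0.3, -0.4]
opening: 0.0001
wrist24 23.85 [0.7129 0.2345 0.1204] [-5.000e-04  1.310e-01  9.914e-01 -2.000e-04] [ 0.22  0.31 -0.39] 0.0001
232 13.2 -10.4 -11.9 11.4
236 15.4 -10.3 -12.1 11.7
240 15.7 -7.8 -11.9 11.5
244 15.5 -4.7 -12.1 11.7
248 15.5 -1.7 -11.9 11.4
252 19.4 -4.1 -11.9 11.0
256 23.2 -6.4 -6.5 6.0
260 26.6 -8.3 -6.7 6.2
```

The force fell from 6 N to 0 and the top jumped from 23 to 15.5 mm proud, so the ball has snapped in. A gentle seating press will check that it is on the floor.

```bash
python3 -m creep '[{"dx":0.5,"dy":0,"dz":0.9,"spin":0,"jaw":0},{"dx":0.5,"dy":0,"dz":0.9,"spin":0,"jaw":0},{"dx":0.5,"dy":0,"dz":0.9,"spin":0,"jaw":0},{"dx":0,"dy":0,"dz":0,"spin":0,"jaw":0},{"dx":0,"dy":0,"dz":0,"spin":0,"jaw":0}]'; python3 snap.py wrist25;python3 wf.py wrist25 | awk '$1>230&&$1<264'
```

```text
time: 24.52
tcp_pos: [0.7121, 0.2348, 0.1186]
tool_rot: [0.0, 0.131, 0.991, 0.0]
wrist_force: [-0.2, -0.6, 2.4]
opening: -0.0003
wrist25 24.525 [0.7121 0.2348 0.1186] [3.000e-04 1.310e-01 9.914e-01 0.000e+00] [-0.23 -0.55  2.39] -0.0003
232 11.6 -10.6 -12.1 11.6
236 13.6 -10.3 -12.0 11.5
240 15.5 -9.9 -11.9 11.4
244 15.6 -7.2 -12.0 11.6
248 15.5 -4.2 -11.9 11.7
252 17.6 -4.1 -12.0 11.4
256 21.5 -6.5 -6.3 6.2
260 24.8 -8.3 -6.5 6.4
```

```bash
python3 -m creep '[{"dx":0.5,"dy":0,"dz":0.9,"spin":0,"jaw":0},{"dx":0.5,"dy":0,"dz":0.9,"spin":0,"jaw":0},{"dx":0,"dy":0,"dz":0,"spin":0,"jaw":0},{"dx":0,"dy":0,"dz":0,"spin":0,"jaw":0},{"dx":0,"dy":0,"dz":0,"spin":0,"jaw":0}]'; python3 snap.py wrist26;python3 wf.py wrist26 | awk '$1>230&&$1<264'
```

```text
time: 25.2
tcp_pos: [0.7121, 0.2349, 0.1184]
tool_rot: [0.001, 0.131, 0.991, 0.0]
wrist_force: [-0.6, -1.9, 10.0]
opening: -0.0002
wrist26 25.2 [0.7121 0.2349 0.1184] [1.500e-03 1.310e-01 9.914e-01 1.000e-04] [-0.63 -1.89  9.95] -0.0002
232 11.2 -10.4 -12.0 11.6
236 13.6 -10.5 -11.9 11.6
240 15.5 -10.1 -12.0 11.4
244 15.3 -7.1 -11.9 11.7
248 15.3 -4.1 -12.2 11.7
252 17.5 -4.1 -11.8 11.5
256 21.2 -6.4 -6.2 6.2
260 24.6 -8.4 -6.5 6.5
```

It took 10 N with no movement, so it's on the floor. Backing off now.

```bash
python3 -m creep '[{"dx":-2,"dy":0,"dz":-4,"spin":0,"jaw":0},{"dx":-10,"dy":0,"dz":-20,"spin":0,"jaw":0},{"dx":-10,"dy":0,"dz":-30,"spin":0,"jaw":0},{"dx":0,"dy":0,"dz":-30,"spin":0,"jaw":0},{"dx":0,"dy":0,"dz":0,"spin":0,"jaw":0}]'; python3 -m creep '[{"dx":0,"dy":0,"dz":0,"spin":0,"jaw":0},{"dx":0,"dy":0,"dz":0,"spin":0,"jaw":0},{"dx":0,"dy":0,"dz":0,"spin":0,"jaw":0},{"dx":0,"dy":0,"dz":0,"spin":0,"jaw":0},{"dx":0,"dy":0,"dz":0,"spin":0,"jaw":0}]';  python3 snap.py wrist27 top27 side27;python3 wf.py wrist27 | awk '$1>100&&$1<200'
```

```text
time: 25.88
tcp_pos: [0.7338, 0.2299, 0.2031]
tool_rot: [0.002, 0.131, 0.991, 0.001]
wrist_force: [0.6, 0.2, 0.2]
opening: 0.0002
time: 26.5
tcp_pos: [0.7321, 0.2295, 0.2002]
tool_rot: [-0.0, 0.131, 0.991, -0.0]
wrist_force: [0.7, 0.6, 0.7]
opening: -0.0001
wrist27 26.5 [0.7321 0.2295 0.2002] [-1.000e-04  1.310e-01  9.914e-01 -1.000e-04] [0.67 0.58 0.69] -0.0001
top27 26.55 [0.7321 0.2295 0.2003] [-1.000e-04  1.310e-01  9.914e-01 -1.000e-04] [-1.05 -0.61 -0.12] -0.0001
side27 26.6 [0.7321 0.2295 0.2004] [-0.      0.131   0.9914 -0.    ] [-0.17  0.26  0.25] 0.0002
104 -0.3 -42.4  
108 -0.5 -39.6  
112 -0.2 -37.0  
116 -0.3 -34.1  
120 -0.3 -31.3  
124 -0.5 -28.3  
128 -0.3 -25.4  
132 -0.1 -22.5  
136 -0.1 -19.5  
140 -0.2 -16.2  
144 -0.3 -13.0  
148 1.5 -11.0  
152 5.4 -10.6  
156 9.4 -10.4 -11.5 11.4
160 13.9 -10.6 -12.1 11.3
164 15.1 -8.3 -12.0 11.3
168 15.7 -5.5 -11.5 11.4
172 15.7 -2.1 -11.6 11.4
176 15.6 1.5 -11.7 11.7
180 15.5 5.1 -11.9 11.8
184 15.3 9.0 -12.1 11.1
188 15.6 12.5 -11.5 11.4
192 -0.3 31.6  
196 -0.3 35.9
```

View pics/wrist27.png

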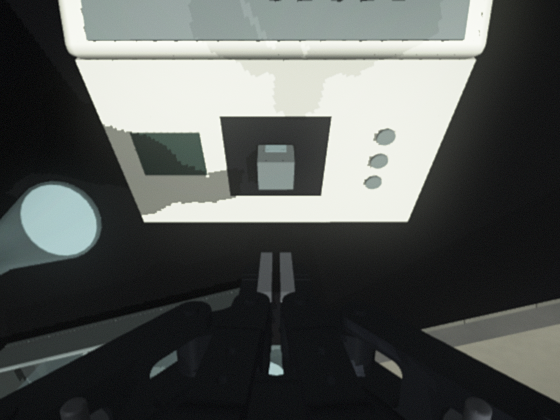

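View pics/side27.png

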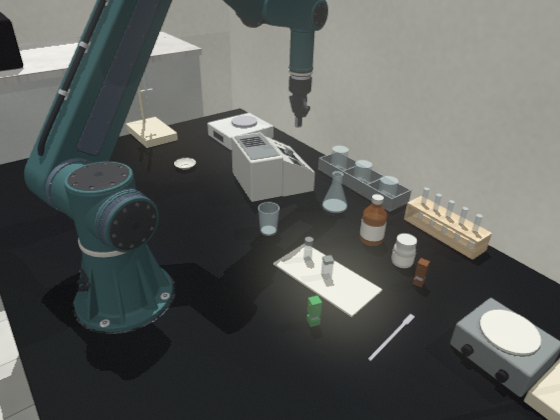

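The wrist view shows the standard seated straight at (276,165), 15.5 mm proud, with the gripper clear of it. In the side view the vial (308,248), plain cell (327,266), beaker (269,219), flask, bottle, jar and dish all stand where they were.

```bash
python3 -c "
from station import manip; print(manip.job_done())"
```

```text
the job is handed in; nothing more can be done
None
```

The check standard is in the photometer well, fully home and held by the sprung ball, and I have handed the job in at about 26.6 s.

**What I did:** I picked the waisted standard off the tile by its top. I turned it 30° between the pads by pressing its nose against the photometer's rear top edge, then led it foot first into the well. After letting go, I pressed it down along the well with the closed fingers. Pushing took about 6 N until the ball snapped in, when the force dropped to zero and the top jumped from 23 to 15.5 mm proud. One seating press of about 10 N did not move it, well below the 20 N at which the floor slips.

**Last checks:** The standard sat straight and stayed 15.5 mm proud after the gripper backed off, within the 3 to 21 mm given for home. The gripper was clear of everything, and in the side view the other glassware stood where it was.

**What disagreed:**
- On the first release the standard leaned forward about 6° because its waist was at the mouth, so I regripped and straightened it before pressing.
- Where I first felt the ball, about 40–43 mm proud, pointed to a home position of 16–19 mm rather than the 15.5 mm measured. The firm stop on the seating press is why I trust the measured value.

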